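Take the width of a trim panel with a spring tape and lock it

TASK

Take the overall width of the clamped trim panel with the tape measure: hook its end over the panel's far edge, draw the case back towards you across the panel, square to it, and set it down on the plywood behind the near edge, then let it forward, still in your grip, until its front rests snug against the near edge's rubber moulding; never press hard on the panel or let the spring snap the case into it. Then let go, press the thumb lock fully down, and leave the tape standing there, hooked and locked, without shifting the tools and parts that lie around it.

Things in the scene. Friction and masses are not known exactly. Their poses are not given: they have to be found in the camera images.
- tape: Pocket tape measure standing upright: black rubber and grey case 75 mm long (x axis; mouth and hook at +x), 36 mm thick (y), 64 mm high, 0.4 to 0.6 kg. Origin: centre of its underside. Take it across its thickness at mid length. Blade leaves the flat, square front 8 to 10 mm above the underside. Starts on the flat carton, its hook hanging past the carton's +x edge.
- tape_hook (a point): Lower end of the steel hook at the blade's end, mid width, on its inner side (towards the case). The hook is a plate 2 mm thick, 24 mm wide, reaching 14 mm below the blade, so 6 mm lower than the case's underside. With the blade all in, its inner side is 4 mm ahead of the case's front, 41.5 mm ahead of the tape's origin.
- tape_blade (a joint): Length of blade drawn out, m: 0 all in, 0.19 at most. Its spring pulls it in with about 3.6 N when all in, 4.6 N at 0.16 m: enough to drag the freestanding case along. The blade does not bend: it stays straight ahead of the case, at the height of the mouth.
- tape_lock (a joint): Thumb lock travel, m: 0 up (free), 0.006 to 0.007 down (locked: its shoe brakes the blade). A snap action: it resists with about 9 N at first, gives way past half travel and stays down by itself.
- tape_lock_top (a point): Centre of the top face (20 x 20 mm) of the black thumb lock on the case's top front: when free, 27 mm ahead of the tape's origin and 74 mm above its underside, 10 mm proud of the case. It is pressed down (it travels mostly down, slightly forward).
- panel: Brown hardboard trim panel clamped flat on the plywood board: 150 mm (x) without its edge moulding, 300 mm long (y), 6 mm thick. Origin: centre of its underside, on the board's top; +x points across it to the far long edge (away from the robot). Round hole at y = +92 mm, slot at y = -92 mm, a clamp 70 mm high at each short end; the middle, |y| below 50 mm, is clear.
- panel_far (a point): Middle of the panel's far edge, at its top face (x = +75, z = +6 mm of the panel). This edge is bare and square and overhangs the board by 18 mm; the bench is 25 mm below the overhang.
- panel_near (a point): Middle of the hardboard's near edge (x = -75, z = +6 mm of the panel), hidden under a black rubber edge moulding, as high as the panel, 30 mm wide, on the board, with a flat upright face. It is pushed on more or less far, so its outer face lies 1 to 23 mm beyond this point: the overall width is not known beforehand and the moulding is not tracked.
- board: Plywood work board, 260 (x) x 340 (y) x 25 mm, fixed on the bench; origin: centre of its underside; the panel's origin lies at x = +73, y = 0, z = 25 mm of it, same axes. Behind the moulding a strip of the board at least 100 mm deep is free; the case stands there at the end.
- carton: Flat closed cardboard carton, 170 x 120 x 35 mm, fixed, left or right of the board; origin: centre of its underside.
- screwdriver: stubby screwdriver, 105 mm long, black handle, lying on the plywood board near one end of its free strip; bystander, origin under its middle
- clip_tin: round aluminium tin of trim clips, 40 mm across, 18 mm high, standing on the free strip of the plywood board near the other end; bystander
- tray: grey open parts tray with four compartments, 170 x 120 x 30 mm, on the bench on the side opposite the carton; bystander
- mug: white mug, 76 mm across, 90 mm tall, standing right of the panel and beyond it; bystander
- spanner: steel spanner, 180 mm long, lying beyond the panel; bystander
Things that resemble listed ones, but are neither listed nor needed, are in the scene too. Of the things like the tape, leave any that is turquoise; of the rest the smaller one is meant.

How it is judged:
By the outcome, as a careful person would: the job done as asked, in the order asked, and still so for the second after the job is handed in, with the robot touching nothing.
It also fails if it takes over 64 s, if anything falls off the work surface, if the arm or the gripper's body presses on something with over 40 N, if the wrist force passes 120 N, or if a joint passes its speed limit or range.

ROBOT

A 6-joint arm with a two-finger parallel gripper is mounted at the origin on the work surface. World frame = base frame: x ahead of the robot, y to its left, z up, the work surface at z = 0. Lengths are in m, angles in rad, forces in N, time in s.
With the tool pointing down it reaches from about 0.3 to 0.875 m from the base axis. Payload 6.4 kg.
Tool frame: the origin (TCP) lies on the centre line of the jaws, within the pads' length; the fingertips stand 14 mm ahead of it and the grasp point (between the pads) lies 5 mm behind it; z points along the fingers, y is the direction in which the jaws open and shut (so a half turn about z gives the same grasp; the last joint's range is limited). The gripper opens to 85 mm and grips with 20 to 120 N. Pads are 22 mm wide; open, the fingers measure 114 mm over their backs; the gripper's body (76 mm by 85 mm) begins 54 mm behind the grasp point. The pads swing forward as they close: fully open they stand 13 mm farther back than shut.
Start: joints at [-1.499, 0.181, 1.607, -0, 1.354, -0.206], TCP at [0.158, -0.553, 0.245] pointing down, gripper open.
Joint ranges: [-2.99, 2.99], [-0.89, 2.07], [0.3, 2.58], [-1.14, 4.28], [0, 2.63], [-3.12, 3.12]. Speed limits (rad/s): [2.57, 2.57, 3.01, 3.14, 3.14, 3.14].

INTERFACE

Orientations are given as a unit quaternion [w, x, y, z].
In Python, from bench import * gives the robot as it stands.
- The arm moves only by the tool servo_tool, never from a script. Its argument "plan" is a list that holds one entry, the list of rows, each a list of 5 numbers: the shift along the world's x, y, z in m, then the turn about the world's z in rad, then the gripper command: -1 is shut, 1 is fully open, values between are in proportion. In form: [[[tx, ty, tz, roll, claw], ...]]. A call has 1 to 8 rows; each row shifts and turns the commanded pose from where the row before left it; what a row does not reach is not made up. A row lasts 1/10 s, in which the tool goes at most 50 mm and 8.59 degrees, less where a joint would pass 70% of its speed; a pose out of reach is approached as far as the arm can. A call with a gripper value outside its range is refused whole. The fingers move at their own pace and stop on an object; the grip force is fixed at half the most. Time passes only in rows, so rows that do not move let the fingers close. It gives the time, the measured TCP pose, the force and the opening at its end, in the units of the state.
- get_obs(): the state, without advancing time (a new reading comes with each control period).
- camera(name): name is "scene" or "side" or "wrist"; returns a dict with "img" (480x640x3 uint8, blue, green, red), "camera_matrix" (3x3 intrinsics, pixels), "rvec" (rotation vector, rad) and "tvec" (3), from world to camera coordinates, as OpenCV has them. Camera axes: x right, y down, z forward; pixel columns grow to the right and rows downward; lengths in m; the calibration is good to about 2 mm. The wrist camera is an equidistant fisheye: a pixel r from the principal point sees the ray r / f radians off the axis. A picture is of the moment at which its call begins. There is no depth.
- hand_in(): hands the job in, once; it reports no verdict.
Trained networks look in a picture, given as the dict that the camera call returned (one of the last four; its "shot" number tells which), for a name from the list of things; names that differ only in an ending like _2 or _b are one class to them, and where a whole thing is asked for, a point or a joint stands for the part that bears it (a point fixed in the world has none). Each returns a list of dicts, best first, with "conf" (0 to 1); they miss things now and then, are a little off and sometimes report something else, mostly with a low value. They report only what shows in the picture. A call takes as long as a camera call. They do not tell look-alikes from the thing itself.
- trace(picture, thing): "mask" (480x640 bool, what is visible of it) and "rect" ([left, top, right, bottom] as shares, 0 to 1, of the picture: columns of its width, rows of its height, round what is visible of it).
- pinpoint(picture, thing): "centre" ([row, column] as shares, 0 to 1, of the picture: columns of its width, rows of its height: a listed point, or the origin of a listed thing).
The state is a dict: "time_s": time; "q": joint angles; "dq": joint speeds; "joint_efforts": joint torques, N m; "eef_pos": TCP position; "eef_rot": TCP orientation; "wrist_force": force on the tool from outside, world axes, zero at the start; "torque": the same for the moment, N m; "opening": opening from 0.0 (shut) to 1.0 (fully open).
Only numpy, scipy, OpenCV 4.12 (cv2) and the standard library are available. Lean on these libraries where they do the work, as an engineer would, in place of code of your own. Each camera call takes 0.05 s, during which the arm holds its last target.

## Working session

There is one attempt and no reset: what is moved stays moved. The work goes in short steps, Python scripts to look and compute and a tool call to move; the robot and the scene stay as the last step left them, time stands still between calls to the robot, and variables do not carry over. Pictures are saved under pics/ and viewed, and the job is handed in when it is done.

Besides the shell and the picture viewer there is one more tool, called after "Request:" as name(argument=value, ...) on one line, values as JSON. servo_tool: Moves the arm, as the interface text tells. Its arguments: {"type":"object","properties":{"plan":{"type":"array"}},"required":["plan"]}

```bash
mkdir -p pics; ls
cat > h.py <<'E'
from bench import *
import numpy as np, cv2
def ray(c,px):
    K=np.array(c["camera_matrix"]);R,_=cv2.Rodrigues(np.array(c["rvec"],float));t=np.array(c["tvec"],float).ravel()
    o=-R.T@t
    return o,R.T@np.array([(px[0]-K[0,2])/K[0,0],(px[1]-K[1,2])/K[1,1],1.0])
def atz(c,px,z):
    o,d=ray(c,px); return o+d*(z-o[2])/d[2]
def proj(c,p):
    return cv2.projectPoints(np.array(p,float).reshape(-1,1,3),np.array(c["rvec"],float),np.array(c["tvec"],float),np.array(c["camera_matrix"],float),None)[0].reshape(-1,2)
def tri(c1,p1,c2,p2):
    o1,d1=ray(c1,p1);o2,d2=ray(c2,p2)
    s=np.linalg.lstsq(np.stack([d1,-d2],1),o2-o1,rcond=None)[0]
    a=o1+s[0]*d1;b=o2+s[1]*d2
    return (a+b)/2,np.linalg.norm(a-b)
def pp(c,n):
    return [(round(r["conf"],2),round(r["centre"][1]*640,1),round(r["centre"][0]*480,1)) for r in pinpoint(c,n)]
E
python3 - <<'E'
from h import *
for n in ["scene","side","wrist"]:
    c=camera(n); cv2.imwrite(f"pics/{n}0.png",c["img"])
    if n=="wrist": continue
    print(n,c["camera_matrix"],c["rvec"],c["tvec"])
    for t in ["tape","tape_hook","tape_lock_top","panel","panel_far","panel_near","board","carton","screwdriver","clip_tin","mug","spanner"]:
        print(t,pp(c,t))
o=get_obs();print(o)
E
```

```text
pics
scene [[527.09202782   0.         321.00925752]
 [  0.         527.09202782 234.25080809]
 [  0.           0.           1.        ]] [ 0.991469    2.5887083  -0.90283273] [ 0.51871993 -0.23459026  1.48121454]
tape [(0.96, 250.8, 134.9), (0.9, 186.3, 147.5), (0.74, 269.7, 163.8)]
tape_hook [(0.44, 189.3, 164.5), (0.43, 265.8, 139.2), (0.4, 256.8, 170.2), (0.37, 274.3, 308.1)]
tape_lock_top [(0.71, 290.2, 166.8), (0.49, 258.6, 145.1), (0.44, 226.5, 149.2), (0.44, 272.2, 119.7)]
panel [(0.72, 362.7, 271.4)]
panel_far [(0.84, 341.5, 291.1)]
panel_near [(0.86, 382.2, 248.8), (0.52, 337.9, 288.7)]
board [(0.64, 381.7, 259.0)]
carton [(0.65, 289.2, 165.7), (0.4, 271.5, 311.1)]
screwdriver [(0.6, 367.5, 206.3)]
clip_tin [(0.71, 448.5, 265.1), (0.56, 247.2, 226.4)]
mug [(0.74, 249.2, 223.9), (0.18, 367.7, 209.2)]
spanner [(0.72, 273.7, 309.1)]
side [[602.23268655   0.         323.24783316]
 [  0.         602.23268655 239.40874441]
 [  0.           0.           1.        ]] [ 0.24454051 -2.7461716   1.32562375] [0.58338793 0.17411677 1.44811317]
tape [(0.82, 334.7, 153.9), (0.78, 361.3, 1
[... 507 characters left out ...]
)]
{'time_s': 1.35, 'q': array([-1.49930497e+00,  1.80789259e-01,  1.60699915e+00, -2.05400531e-05,
        1.35375978e+00, -2.06279604e-01]), 'dq': array([ 3.24978656e-04,  5.40222533e-05, -8.28972589e-04, -1.28480798e-03,
       -1.41795492e-03, -7.28323827e-04]), 'joint_efforts': array([-1.05524199e-03, -4.44844615e+01, -3.51677370e+01, -4.50421076e-04,
        7.64655160e-04, -8.16823814e-06]), 'eef_pos': array([ 0.15769632, -0.5529799 ,  0.24529492]), 'eef_rot': array([ 2.15079619e-05,  9.90370598e-01,  1.38441602e-01, -1.15036676e-05]), 'wrist_force': array([ 0.52914493,  0.20804329, -0.15398203]), 'torque': array([ 0.00122723,  0.01556034, -0.0236382 ]), 'opening': 0.9973310015802272}
```

View pictures.

View pics/scene0.png

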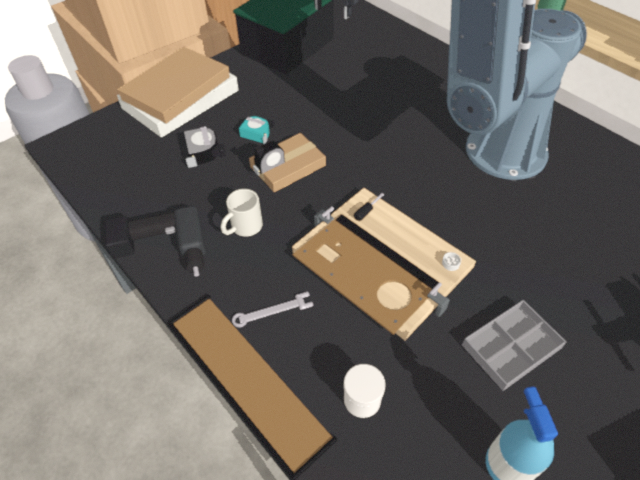

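View pics/side0.png

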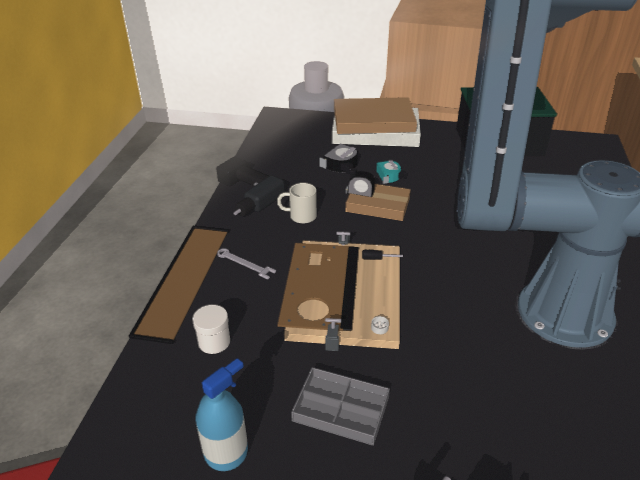

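Run:
```python
import cv2
a=cv2.imread('pics/scene0.png')[90:240,160:360];cv2.imwrite('pics/sc_crop.png',cv2.resize(a,None,fx=4,fy=4,interpolation=cv2.INTER_CUBIC))
a=cv2.imread('pics/side0.png')[120:270,270:470];cv2.imwrite('pics/si_crop.png',cv2.resize(a,None,fx=4,fy=4,interpolation=cv2.INTER_CUBIC))
```

```text
(no output)
```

View pics/sc_crop.png

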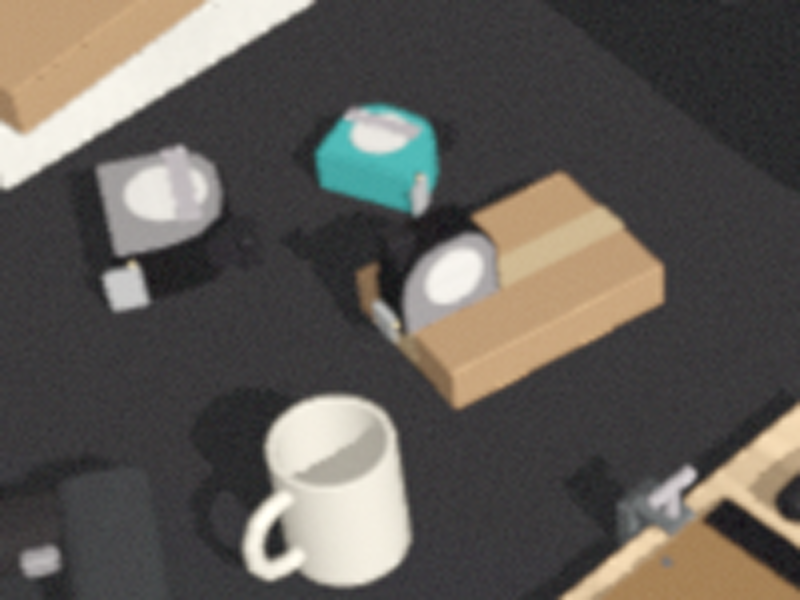

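View pics/si_crop.png

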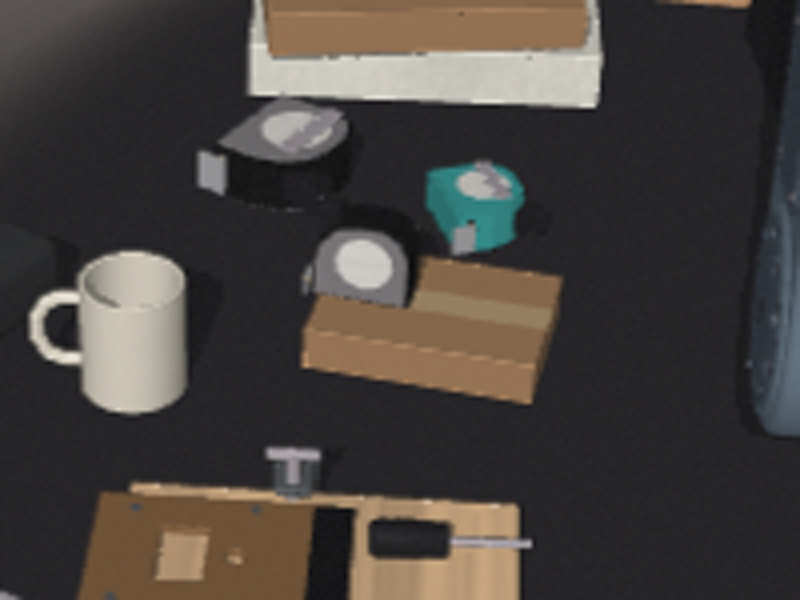

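View pics/wrist0.png

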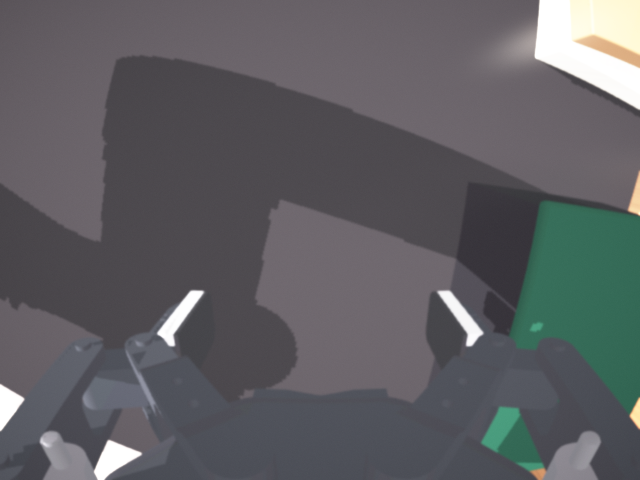

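```bash
cat >> h.py <<'E'
def rectify(c,z,x0,x1,y0,y1,s=1000):
    # output: row = (x1-x)*s , col=(y1-y)*s ; x up, y left
    W=int((y1-y0)*s);H=int((x1-x0)*s)
    src=[];dst=[[0,0],[W,0],[W,H],[0,H]]
    w=[[x1,y1,z],[x1,y0,z],[x0,y0,z],[x0,y1,z]]
    p=proj(c,w).astype(np.float32)
    M=cv2.getPerspectiveTransform(p,np.array(dst,np.float32))
    return cv2.warpPerspective(c["img"],M,(W,H),flags=cv2.INTER_CUBIC)
E
python3 - <<'E'
from h import *
import pickle
cs=camera("scene");cd=camera("side")
pickle.dump((cs,cd),open("c0.pkl","wb"))
for n,p1,p2 in [("tape",(269.7,163.8),(361.3,196.3)),("hook",(256.8,170.2),None),("panel",(362.7,271.4),(317.5,285.4)),("far",(341.5,291.1),(286.6,280.3)),("near",(382.2,248.8),(346.8,281.6)),("board",(381.7,259),(345.1,293.8)),("carton",(289.2,165.7),(378,202.2)),("mug",(249.2,223.9),(305.7,216.7))]:
    if p2: print(n,*tri(cs,p1,cd,p2))
for n,px,z in [("bc1",(365,188),.025),("bc2",(475,262),.025)]: print(n,atz(cs,px,z))
E
```

```text
tape [ 0.54257015 -0.37755832  0.02387004] 0.012127747618502221
panel [0.59943292 0.03582921 0.02468772] 0.004220802444540285
far [0.67584652 0.0463042  0.03746003] 0.0012596281742426132
near [0.52841405 0.02684236 0.03960657] 0.0022785232178888716
board [0.53052331 0.03142904 0.00365604] 0.004679398014106224
carton [ 0.49437987 -0.35507467  0.01416085] 0.006155606090058254
mug [ 0.69463632 -0.27211554 -0.00141332] 0.0003558082504669864
bc1 [ 0.41074441 -0.14757586  0.025     ]
bc2 [0.38740795 0.1888905  0.025     ]
```

Run:
```python
from h import *
import pickle
cs,cd=pickle.load(open("c0.pkl","rb"))
ims=[]
for c in (cs,cd):
    im=rectify(c,.031,.35,.75,-.2,.27,850); ims.append(im)
    for k in range(0,9): pass
cv2.imwrite("pics/board_r.png",np.hstack(ims))
print(ims[0].shape)
ims=[rectify(c,.035,.38,.68,-.46,-.26,1700) for c in (cs,cd)]
cv2.imwrite("pics/carton_r.png",np.hstack(ims)); print(ims[0].shape)
```

```text
(340, 399, 3)
(510, 340, 3)
```

View pics/board_r.png

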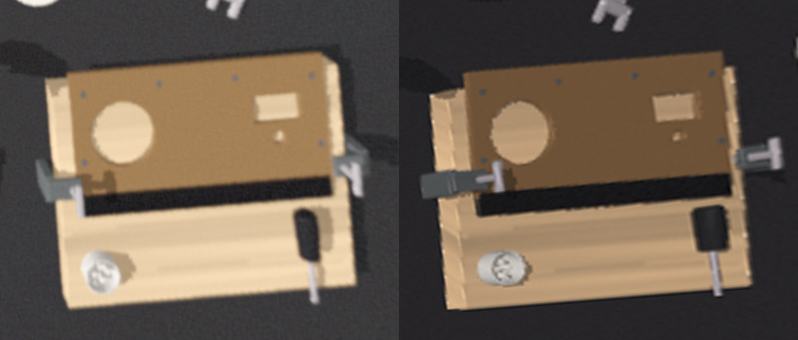

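View pics/carton_r.png

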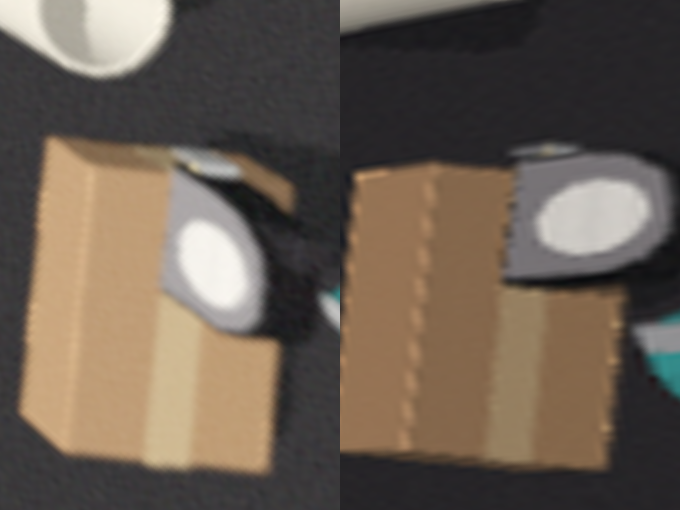

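Run:
```python
from h import *
import pickle
cs,cd=pickle.load(open("c0.pkl","rb"))
for c in (cs,cd): print(ray(c,(320,240))[0])
s=2000
def line(c,z,box):
    im=rectify(c,z,*box,s)
    return im
out=[]
for c in (cs,cd):
    im=rectify(c,.031,.64,.71,-.12,.2,2400); out.append(im)
cv2.imwrite("pics/far_r.png",np.vstack(out))
out=[]
for c in (cs,cd):
    im=rectify(c,.031,.48,.57,-.13,.19,2400); out.append(im)
cv2.imwrite("pics/near_r.png",np.vstack(out)); print(out[0].shape)
```

```text
[1.11361988 0.48253157 1.02230794]
[0.38552705 1.11294289 1.03943105]
(215, 768, 3)
```

View pics/far_r.png

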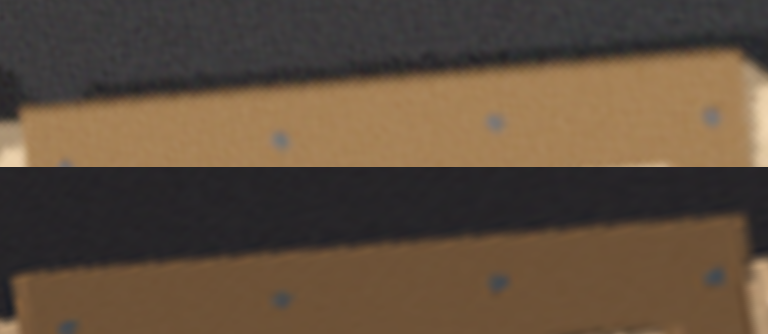

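View pics/near_r.png

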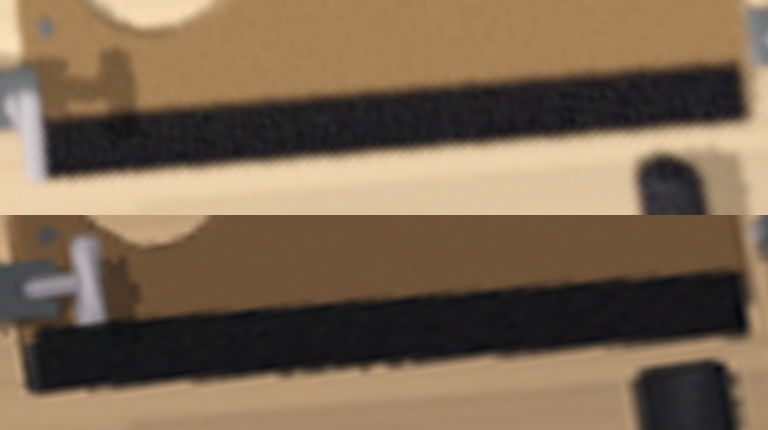

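Run:
```python
from h import *
import pickle
cs,cd=pickle.load(open("c0.pkl","rb"))
def prof(c,x0,x1,y0,y1,s=2400,up=True,k=None):
    im=rectify(c,.031,x0,x1,y0,y1,s).astype(float)
    g=cv2.GaussianBlur(im.mean(2) if k is None else im[:,:,k],(0,0),4)
    return g
def fitl(c,x0,x1,y0,y1,sgn,s=2400,k=None):
    g=prof(c,x0,x1,y0,y1,s,k=k)
    d=np.diff(g,axis=0)*sgn
    r=d.argmax(0)
    # subpixel
    xs=x1-(r+1)/s; ys=y1-(np.arange(g.shape[1])+.5)/s
    ok=(r>3)&(r<d.shape[0]-4)
    for _ in range(6):
        p=np.polyfit(ys[ok],xs[ok],1); e=xs-np.polyval(p,ys); ok=(abs(e)<max(.0008,2*e[ok].std()))&(r>3)&(r<d.shape[0]-4)
    return p,ok.mean(),e[ok].std()
def rep(n,f):
    p=f[0]; th=np.arctan(-p[0]); 
    print(n,"yaw",round(th,4),"x@y=.04",round(np.polyval(p,.04),4),f[1:])
# far edge dark->brown going down (increasing): sgn +1
for n,c in (("s",cs),("d",cd)):
    rep(n+" far",fitl(c,.655,.70,-.09,.17,1,k=2))
    rep(n+" moultop",fitl(c,.505,.55,-.09,.13,-1,k=2))
    rep(n+" moulnear",fitl(c,.485,.525,-.07,.15,1,k=2))
    im=rectify(c,.025,.35,.5,-.17,.2,2400)
    rep(n+" boardnear",fitl(c,.375,.43,-.1,.15,-1,k=2))
# short ends of panel: swap axes
for n,c in (("s",cs),("d",cd)):
    for nm,(y0,y1),sg in (("left",(.165,.21),1),("right",(-.13,-.09),1)):
        im=rectify(c,.031,.53,.7,y0,y1,2400)
        cv2.imwrite(f"pics/e_{n}_{nm}.png",im)
```

```text
s far yaw 0.0825 x@y=.04 0.6776 (np.float64(1.0), np.float64(0.00017414034775272463))
s moultop yaw 0.0819 x@y=.04 0.5308 (np.float64(1.0), np.float64(0.0001878595429878589))
s moulnear yaw 0.0828 x@y=.04 0.5061 (np.float64(1.0), np.float64(0.00018762206025068194))
s boardnear yaw 0.0814 x@y=.04 0.3998 (np.float64(0.9783333333333334), np.float64(0.00022543792151407435))
d far yaw 0.0813 x@y=.04 0.6781 (np.float64(1.0), np.float64(0.00021003528867318357))
d moultop yaw 0.0817 x@y=.04 0.534 (np.float64(0.9583333333333334), np.float64(0.0002594525944264862))
d moulnear yaw 0.0828 x@y=.04 0.5063 (np.float64(0.9886363636363636), np.float64(0.00037602343811455154))
d boardnear yaw 0.0804 x@y=.04 0.399 (np.float64(1.0), np.float64(0.00012260779666205956))
```

Three tapes are in view: turquoise at scene (255,128), a larger grey one lying down at (201,143), and a black/grey one standing on the carton at (270,158). The last is the meant one: it isn't turquoise, it's the smaller of the other two, and its hook hangs past the carton edge. The enlarged crop confirms this. I'll move above it.

Request:
servo_tool(plan=[[[0.04,0.02,0.01,-0.05,1],[0.045,0.02,0.01,-0.05,1],[0.045,0.02,0.01,-0.05,1],[0.045,0.02,0.01,-0.05,1],[0.045,0.02,0,-0.05,1],[0.045,0.02,0,-0.05,1],[0.045,0.02,0,-0.05,1],[0.045,0.02,0,-0.03,1]]])

```text
time_s: 2.25
eef_pos: [0.5138, -0.3922, 0.2853]
eef_rot: [0.0, 0.999, -0.052, 0.0]
wrist_force: [-0.3, -1.7, -0.1]
opening: 0.997
```

Request:
servo_tool(plan=[[[0.03,0.015,0,0,1],[0,0,0,0,1]]])

```text
time_s: 2.45
eef_pos: [0.5455, -0.3753, 0.2847]
eef_rot: [-0.001, 0.999, -0.049, 0.0]
wrist_force: [-0.5, 0.2, -0.0]
opening: 1.002
```

```bash
cat >> h.py <<'E'
def wproj(c,P):
    K=np.array(c["camera_matrix"],float)
    P=np.array(P,float).reshape(-1,1,3)
    return cv2.fisheye.projectPoints(P,np.array(c["rvec"],float).reshape(3,1),np.array(c["tvec"],float).reshape(3,1),K,np.zeros(4))[0].reshape(-1,2)
def wrect(c,z,x0,x1,y0,y1,s=2000):
    W=int(round((y1-y0)*s));H=int(round((x1-x0)*s))
    X,Y=np.meshgrid(y1-(np.arange(W)+.5)/s,x1-(np.arange(H)+.5)/s)
    P=np.stack([Y,X,np.full_like(X,z)],-1)
    m=wproj(c,P).reshape(H,W,2).astype(np.float32)
    return cv2.remap(c["img"],m[...,0],m[...,1],cv2.INTER_CUBIC)
E
python3 - <<'E'
from h import *
import pickle
c=camera("wrist");pickle.dump(c,open("w1.pkl","wb"));cv2.imwrite("pics/wrist1.png",c["img"])
print(c["camera_matrix"],ray(c,(320,240))[0])
for t in ["tape","tape_hook","tape_lock_top","carton"]: print(t,pp(c,t))
o=get_obs();print(o["time_s"],o["eef_pos"],o["eef_rot"],o["q"])
E
```

```text
[[371.64829954   0.         320.03182354]
 [  0.         371.64829954 238.35782962]
 [  0.           0.           1.        ]] [ 0.60986142 -0.38126798  0.41248775]
tape [(0.9, 320.7, 202.4), (0.74, 503.8, 77.5), (0.62, 449.1, 230.4)]
tape_hook [(0.78, 459.0, 52.2), (0.51, 321.5, 164.6), (0.37, 415.6, 244.9)]
tape_lock_top [(0.92, 318.9, 188.4), (0.83, 445.1, 146.9), (0.71, 453.5, 290.6)]
carton []
2.7 [ 0.54098667 -0.37907641  0.28511773] [ 5.62472014e-05  9.98659396e-01 -5.17625373e-02 -2.15856175e-04] [-7.90316183e-01  3.41269246e-01  1.32927765e+00 -3.75672934e-04
  1.47128926e+00  8.84088873e-01]
```

View pics/wrist1.png

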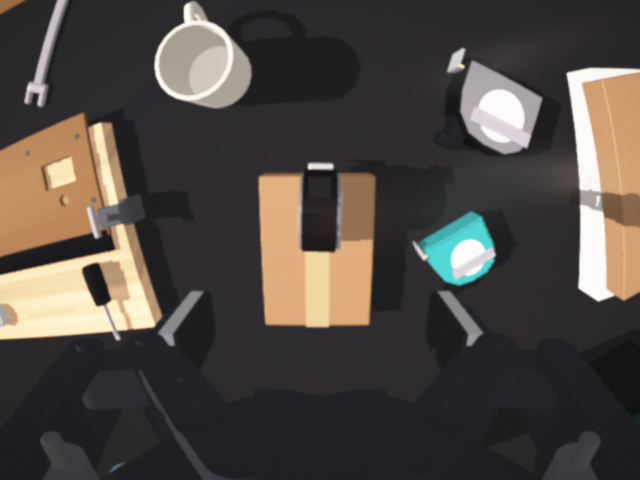

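Run:
```python
from h import *
import pickle
c=pickle.load(open("w1.pkl","rb"))
a=wrect(c,.099,.48,.64,-.45,-.31,3500)
cv2.imwrite("pics/w1r.png",a);print(a.shape)
```

```text
(560, 490, 3)
```

View pics/w1r.png

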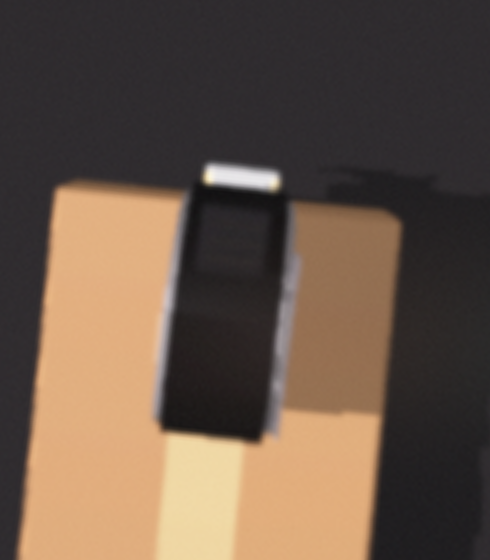

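Run:
```python
from h import *
import pickle
from scipy.optimize import minimize
c=pickle.load(open("w1.pkl","rb"))
def wray(c,px):
    K=np.array(c["camera_matrix"]);R,_=cv2.Rodrigues(np.array(c["rvec"],float));t=np.array(c["tvec"],float).ravel()
    o=-R.T@t; v=np.array([px[0]-K[0,2],px[1]-K[1,2]])/K[0,0]; r=np.hypot(*v)
    d=np.array([*(v/r*np.sin(r)),np.cos(r)]); return o,R.T@d
def watz(c,px,z):
    o,d=wray(c,px);return o+d*(z-o[2])/d[2]
L=watz(c,(318.9,188.4),.109);H=watz(c,(321.5,164.6),.031);print("lock",L,"hook",H)
a=trace(camera("wrist"),"tape"); print(get_obs()["eef_pos"],[ (x["conf"],x["rect"]) for x in a])
m=max(a,key=lambda x:x["mask"][150:260,290:350].sum())["mask"]
big=cv2.resize(c["img"][140:270,270:370],None,fx=6,fy=6,interpolation=cv2.INTER_CUBIC)
def draw(x,y,th,col):
    T=lambda p:np.array([x+p[0]*np.cos(th)-p[1]*np.sin(th),y+p[0]*np.sin(th)+p[1]*np.cos(th),.035+p[2]])
    def pl(pts):
        q=(wproj(c,[T(p) for p in pts])-[270,140]+.5)*6
        cv2.polylines(big,[np.round(q).astype(int)],True,col,1)
    pl([(37,10,.074),(37,-10,.074),(17,-10,.074),(17,10,.074)])
    pl([(41.5,12,.010),(41.5,-12,.010),(43.5,-12,.010),(43.5,12,.010)])if 0 else pl([(.0415,.012,.010),(.0415,-.012,.010),(.0435,-.012,.010),(.0435,.012,.010)])
    pl([(.037,.01,.074),(.037,-.01,.074),(.017,-.01,.074),(.017,.01,.074)])
    pl([(.0375,.018,0),(.0375,-.018,0),(-.0375,-.018,0),(-.0375,.018,0)])
    pl([(.0375,.018,.064),(.0375,-.018,.064),(-.0375,-.018,.064),(-.0375,.018,.064)])
th=-.09
x,y=.5500,-.379
# from lock & hook mean
print("from lock",L[0]-.027*np.cos(th),L[1]-.027*np.sin(th),"hook",H[0]-.0415*np.cos(th),H[1]-.0415*np.sin(th))
draw((L[0]+H[0])/2-.03425*np.cos(th),(L[1]+H[1])/2-.03425*np.sin(th),th,(0,255,0))
cv2.imwrite("pics/w1fit.png",big)
np.save("m1.npy",m)
```

```text
lock [ 0.57155222 -0.37638591  0.109     ] hook [ 0.58598717 -0.38019114  0.031     ]
[ 0.54097306 -0.3792343   0.2853227 ] [(0.9, [0.4558, 0.3248, 0.5259, 0.5248]), (0.75, [0.6431, 0.4354, 0.7691, 0.6092]), (0.73, [0.6736, 0.0952, 0.84, 0.3123]), (0.26, [0.0005, 0.2369, 0.1752, 0.571])]
from lock 0.544661496012627 -0.3739591858616231 hook 0.5446551331687811 -0.37646117553256203
```

View pics/w1fit.png

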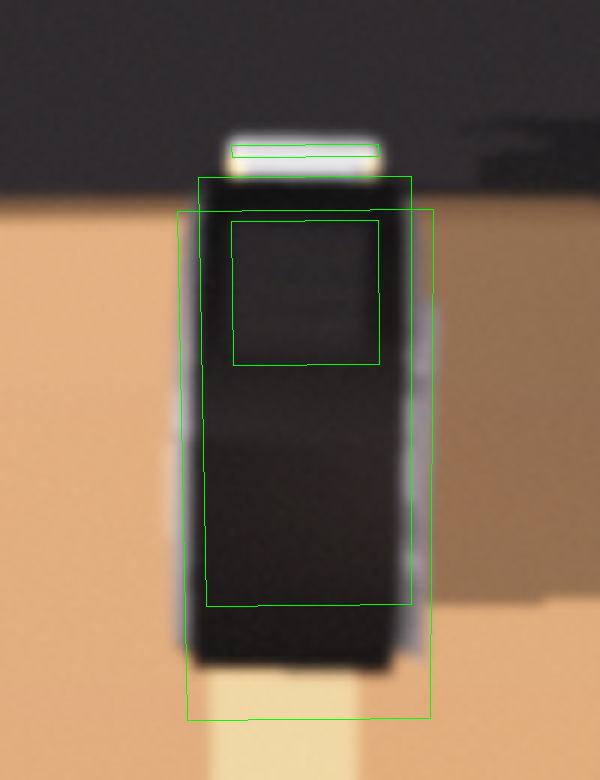

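The wrist view shows the carton tape at about (320,205), aligned with the tool, its hook at (321,163). I'm descending to grasp at mid length.

Request:
servo_tool(plan=[[[0.002,0.001,-0.04,0,1],[0.002,0,-0.04,0,1],[0,0,-0.04,0,1],[0,0,-0.04,0,1],[0,0,-0.03,0,1],[0,0,-0.02,0,1],[0,0,-0.01,0,1],[0,0,0,0,1]]])

```text
time_s: 3.6
eef_pos: [0.5448, -0.3772, 0.0638]
eef_rot: [-0.001, 0.999, -0.052, -0.001]
wrist_force: [0.3, -0.0, 0.1]
opening: 1.002
```

Run:
```python
from h import *
for n in ["side","wrist","scene"]:
    c=camera(n); im=c["img"]
    if n=="side": im=cv2.resize(im[110:260,270:470],None,fx=4,fy=4,interpolation=cv2.INTER_CUBIC)
    if n=="scene": im=cv2.resize(im[90:240,180:380],None,fx=4,fy=4,interpolation=cv2.INTER_CUBIC)
    cv2.imwrite(f"pics/{n}2.png",im)
o=get_obs();print(o["time_s"],o["eef_pos"],o["eef_rot"],o["wrist_force"])
```

```text
3.75 [ 0.5467239  -0.3783806   0.06698764] [ 9.56784939e-04  9.98683443e-01 -5.12772013e-02  1.05583618e-03] [-0.1180666  -0.47520208  0.18468146]
```

View pics/side2.png

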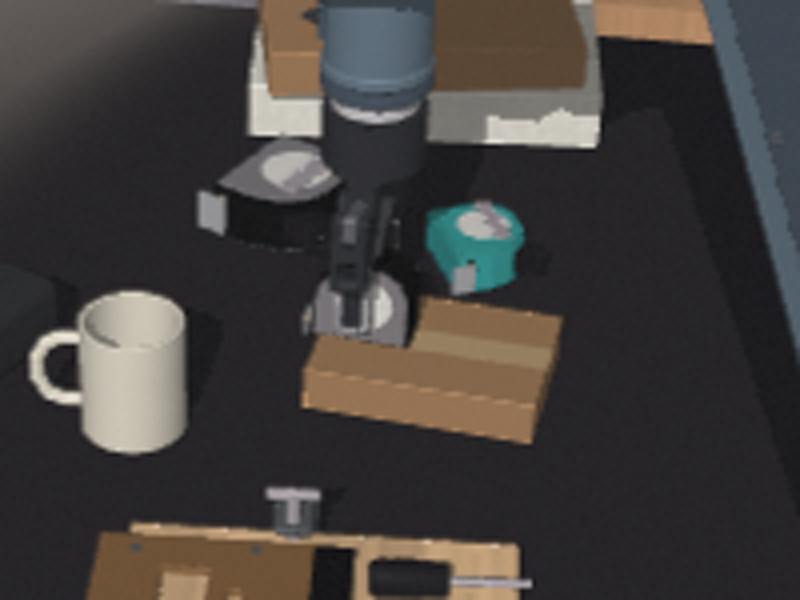

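View pics/wrist2.png

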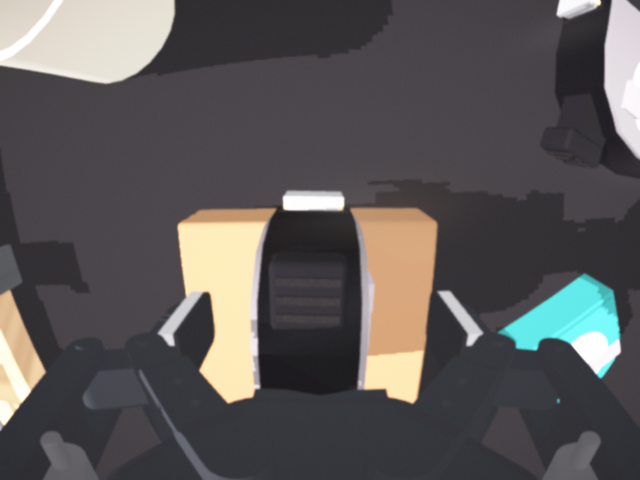

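Request:
servo_tool(plan=[[[0,0.002,0,0,1],[0,0,0,0,1]]])

```text
time_s: 3.95
eef_pos: [0.5467, -0.3755, 0.0665]
eef_rot: [0.001, 0.999, -0.051, 0.001]
wrist_force: [0.1, 0.5, 0.8]
opening: 0.996
```

```bash
cat >> h.py <<'E'
def wray(c,px):
    K=np.array(c["camera_matrix"]);R,_=cv2.Rodrigues(np.array(c["rvec"],float));t=np.array(c["tvec"],float).ravel()
    o=-R.T@t; v=np.array([px[0]-K[0,2],px[1]-K[1,2]])/K[0,0]; r=np.hypot(*v)
    d=np.array([*(v/r*np.sin(r)),np.cos(r)]); return o,R.T@d
def watz(c,px,z):
    o,d=wray(c,px);return o+d*(z-o[2])/d[2]
def st():
    o=get_obs();q=o["eef_rot"]
    print("t",round(o["time_s"],2),"pos",np.round(o["eef_pos"],4),"head",round(2*np.arctan2(q[2],q[1]),4),"F",np.round(o["wrist_force"],1),"T",np.round(o["torque"],2),"op",round(o["opening"],3))
E
python3 - <<'E'
from h import *
st()
c=camera("wrist");cv2.imwrite("pics/w3.png",c["img"])
st()
for n,z in (("tape_lock_top",.109),("tape_hook",.031)):
    r=pp(c,n); print(n,r)
    for k in r[:1]: print(watz(c,k[1:],z))
E
```

```text
t 3.95 pos [ 0.5467 -0.3755  0.0665] head -0.102 F [0.1 0.5 0.8] T [ 0.   -0.01  0.04] op 0.996
t 4.0 pos [ 0.5465 -0.3754  0.0662] head -0.102 F [-0.2  0.1  0.1] T [-0.01  0.   -0.02] op 0.997
tape_lock_top [(0.74, 317.8, 300.6), (0.71, 570.3, 160.2)]
[ 0.57219509 -0.37714192  0.109     ]
tape_hook [(0.9, 319.7, 197.7), (0.16, 119.1, 20.4)]
[ 0.58614706 -0.37912285  0.031     ]
```

Request:
servo_tool(plan=[[[-0.001,0.001,0,0,0],[0,0,0,0,-0.2],[0,0,0,0,-1],[0,0,0,0,-1],[0,0,0,0,-1],[0,0,0,0,-1],[0,0,0,0,-1]]])

```text
time_s: 4.8
eef_pos: [0.5452, -0.3743, 0.0653]
eef_rot: [0.0, 0.999, -0.051, 0.0]
wrist_force: [-0.3, 1.2, 1.9]
opening: 0.416
```

Run:
```python
from h import *
st()
c=camera("wrist");cv2.imwrite("pics/w4.png",c["img"])
c=camera("side");cv2.imwrite("pics/s4.png",cv2.resize(c["img"][110:260,270:470],None,fx=4,fy=4,interpolation=cv2.INTER_CUBIC))
st()
```

```text
t 4.8 pos [ 0.5452 -0.3743  0.0653] head -0.1022 F [-0.3  1.2  1.9] T [ 0.19 -0.02 -0.  ] op 0.416
t 4.9 pos [ 0.5452 -0.3743  0.0653] head -0.1022 F [-0.6  0.2  2. ] T [ 0.19 -0.04 -0.05] op 0.418
```

View pics/w4.png

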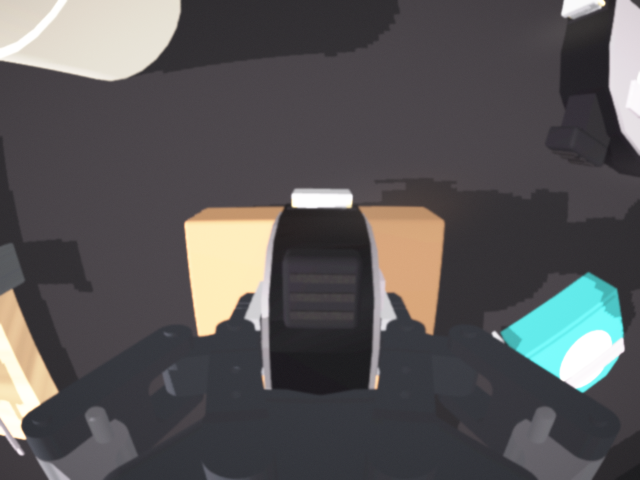

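View pics/s4.png

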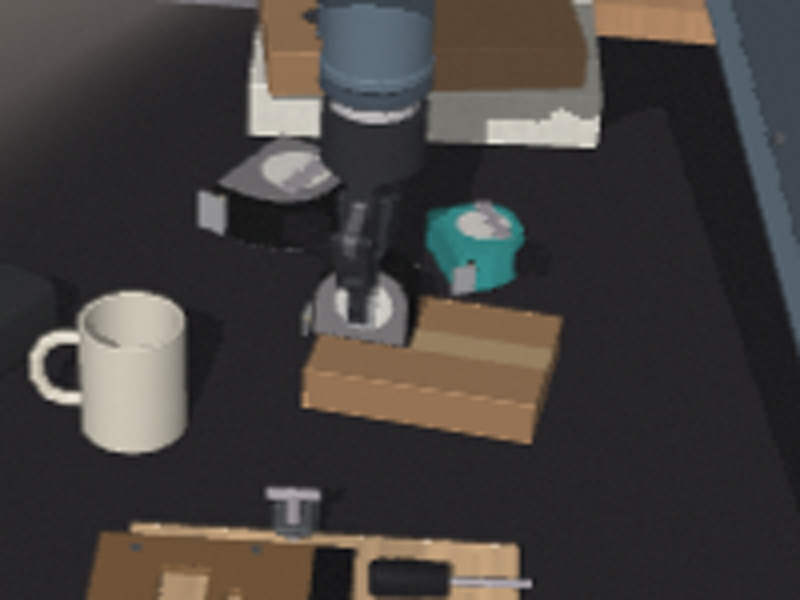

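Request:
servo_tool(plan=[[[0,0,0.02,0,-1],[0,0,0.035,0,-1],[0,0,0.035,0,-1],[0.005,0.02,0.01,0.01,-1],[0.01,0.04,0,0.018,-1],[0.01,0.04,0,0.018,-1],[0.01,0.04,0,0.018,-1],[0.01,0.04,0,0.018,-1]]])

```text
time_s: 5.7
eef_pos: [0.589, -0.1915, 0.1631]
eef_rot: [-0.001, 1.0, -0.01, -0.002]
wrist_force: [0.9, 0.0, -5.3]
opening: 0.418
```

Request:
servo_tool(plan=[[[0.01,0.04,0,0.018,-1],[0.01,0.04,0,0.018,-1],[0.01,0.04,0,0.018,-1],[0.01,0.04,0,0.018,-1],[0.01,0.04,0,0.018,-1],[0.005,0.03,0,0.01,-1],[0.005,0.01,0,0.002,-1],[0,0,0,0,-1]]])

```text
time_s: 6.5
eef_pos: [0.6492, 0.0479, 0.1635]
eef_rot: [-0.0, 0.999, 0.042, -0.001]
wrist_force: [0.0, -0.0, -4.7]
opening: 0.416
```

Run:
```python
from h import *
st()
c=camera("wrist");cv2.imwrite("pics/w5.png",c["img"])
st()
for n,z in (("tape_hook",None),("panel_far",.031),("tape_lock_top",None)):
    r=pp(c,n); print(n,r)
    if z:
        print(watz(c,r[0][1:],z))
```

```text
t 6.5 pos [0.6492 0.0479 0.1635] head 0.0848 F [ 0.  -0.  -4.7] T [-0.04 -0.    0.01] op 0.416
t 6.55 pos [0.6492 0.0463 0.1637] head 0.0833 F [-0.6 -0.6 -4.6] T [-0.05  0.    0.05] op 0.415
tape_hook [(0.62, 324.6, 193.0)]
panel_far []Traceback (most recent call last):
  File "<stdin>", line 8, in <module>
IndexError: list index out of range
```

View pics/w5.png

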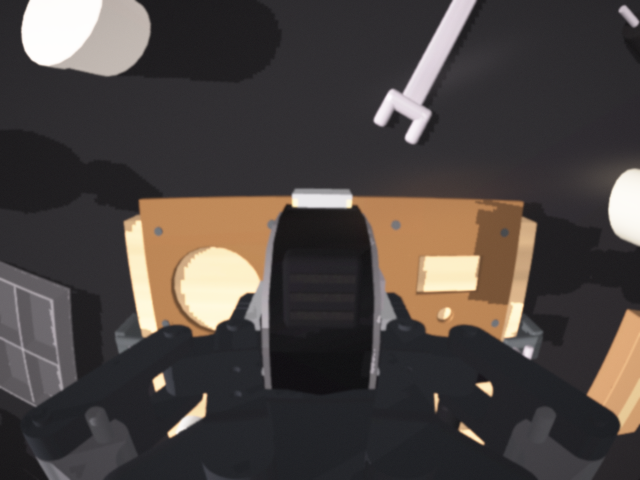

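Request:
servo_tool(plan=[[[-0.002,-0.004,-0.02,0,-1],[-0.002,-0.003,-0.03,0,-1],[0,0,-0.02,0,-1],[0,0,-0.008,0,-1],[0,0,0,0,-1]]])

```text
time_s: 7.15
eef_pos: [0.6449, 0.0376, 0.0857]
eef_rot: [-0.0, 0.999, 0.04, -0.001]
wrist_force: [-0.6, -0.4, -5.2]
opening: 0.417
```

Run:
```python
from h import *
import pickle
st()
c=camera("wrist");pickle.dump(c,open("w6.pkl","wb"))
st()
a=c["img"][130:260,230:420];cv2.imwrite("pics/w6.png",cv2.resize(a,None,fx=4,fy=4,interpolation=cv2.INTER_CUBIC))
print(pp(c,"tape_hook"))
d=camera("side");pickle.dump(d,open("d6.pkl","wb"));a=d["img"][210:330,220:380];cv2.imwrite("pics/d6.png",cv2.resize(a,None,fx=5,fy=5,interpolation=cv2.INTER_CUBIC))
```

```text
t 7.15 pos [0.6449 0.0376 0.0857] head 0.0801 F [-0.6 -0.4 -5.2] T [-0.01  0.02 -0.02] op 0.417
t 7.2 pos [0.6461 0.0378 0.0872] head 0.0805 F [-0.3 -0.3 -4.8] T [-0.03 -0.04 -0.01] op 0.414
[(0.84, 324.7, 194.3)]
```

View pics/w6.png

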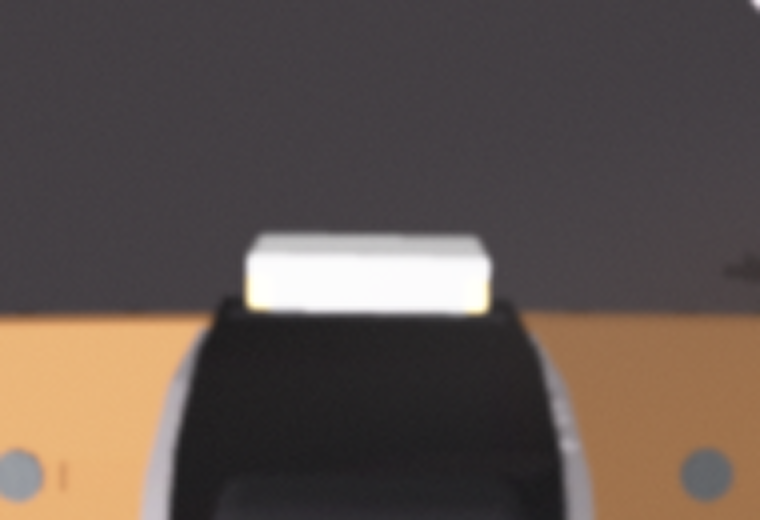

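View pics/d6.png

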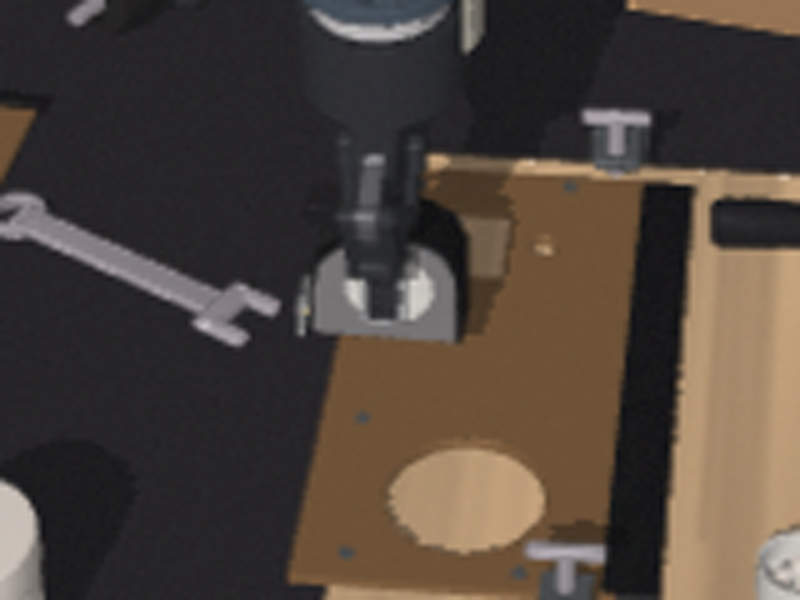

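Run:
```python
from h import *
import pickle
c=pickle.load(open("w6.pkl","rb"))
e=[watz(c,(230+a/4,130+b/4),.031) for a,b in ((30,315),(600,316),(740,316))]
u=np.array([np.cos(.082),np.sin(.082)])
for p in e: print("edge",p,"u",(p[:2]-[.6778,.041])@u)
for (a,b),z in (((370,236),.051),((370,254),.067),((370,254),.065)):
    p=watz(c,(230+a/4,130+b/4),z); print("hook outer",p,(p[:2]-[.6778,.041])@u)
```

```text
edge [0.67277632 0.08221362 0.031     ] u -0.0016310705016004607
edge [0.67824159 0.0104484  0.031     ] u -0.0020623200572301706
edge [ 0.67988994 -0.00770787  0.031     ] u -0.001906651113459112
hook outer [0.68848259 0.04042412 0.051     ] 0.010599525994245811
hook outer [0.68879111 0.04055239 0.067     ] 0.01091751876345984
hook outer [0.68850299 0.0405162  0.065     ] 0.010627398336709278
```

Request:
servo_tool(plan=[[[0,0.002,-0.012,0.001,-1],[0,0,-0.008,0,-1],[0,0,0,0,-1],[0,0,0,0,-1]]])

```text
time_s: 7.7
eef_pos: [0.6456, 0.0409, 0.0665]
eef_rot: [-0.0, 0.999, 0.041, -0.001]
wrist_force: [-0.5, -0.3, -5.2]
opening: 0.419
```

Run:
```python
from h import *
st()
d=camera("side");st()
a=d["img"][220:320,250:350];cv2.imwrite("pics/d7.png",cv2.resize(a,None,fx=6,fy=6,interpolation=cv2.INTER_CUBIC))
```

```text
t 7.7 pos [0.6456 0.0409 0.0665] head 0.083 F [-0.5 -0.3 -5.2] T [ 0.01 -0.02  0.05] op 0.419
t 7.75 pos [0.646  0.0409 0.067 ] head 0.083 F [ 0.3 -0.6 -4.2] T [ 0.01 -0.02 -0.  ] op 0.414
```

View pics/d7.png

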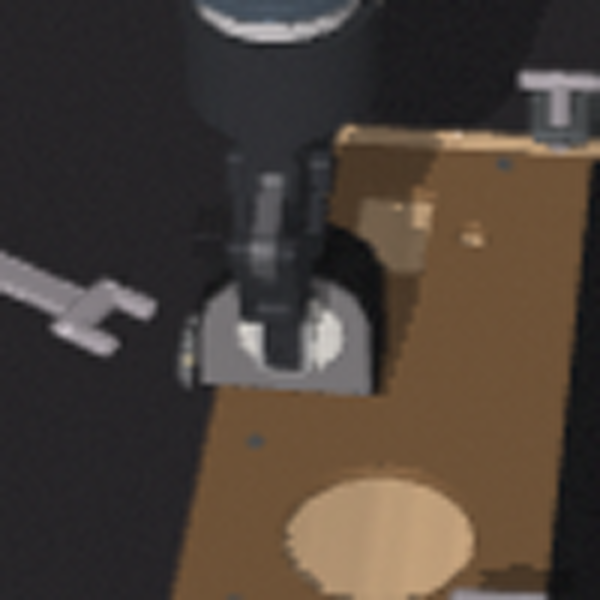

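Request:
servo_tool(plan=[[[0,0,-0.002,0,-1],[0,0,-0.0015,0,-1],[0,0,0,0,-1]]])

```text
time_s: 8.05
eef_pos: [0.6459, 0.0407, 0.0635]
eef_rot: [-0.0, 0.999, 0.041, -0.0]
wrist_force: [0.1, 0.2, -5.3]
opening: 0.417
```

Run:
```python
from h import *
st()
d=camera("side");st()
```

```text
t 8.05 pos [0.6459 0.0407 0.0635] head 0.0828 F [ 0.1  0.2 -5.3] T [-0.01 -0.05  0.02] op 0.417
t 8.1 pos [0.6459 0.0407 0.0635] head 0.0828 F [-0.2 -0.2 -4.8] T [0.03 0.   0.03] op 0.418
```

Request:
servo_tool(plan=[[[-0.003,-0.0002,0,0,-1],[-0.004,-0.0003,0,0,-1],[-0.004,-0.0003,0,0,-1],[-0.003,-0.0003,0,0,-1],[-0.003,-0.0003,0,0,-1],[-0.003,-0.0003,0,0,-1],[0,0,0,0,-1]]])

```text
time_s: 8.8
eef_pos: [0.6263, 0.039, 0.0641]
eef_rot: [0.0, 0.999, 0.041, 0.001]
wrist_force: [4.0, 1.8, -5.3]
opening: 0.414
```

Run:
```python
from h import *
st()
c=camera("wrist");st()
a=c["img"][130:260,230:420];cv2.imwrite("pics/w8.png",cv2.resize(a,None,fx=4,fy=4,interpolation=cv2.INTER_CUBIC))
d=camera("side");st()
a=d["img"][220:320,250:350];cv2.imwrite("pics/d8.png",cv2.resize(a,None,fx=6,fy=6,interpolation=cv2.INTER_CUBIC))
```

```text
t 8.8 pos [0.6263 0.039  0.0641] head 0.0828 F [ 4.   1.8 -5.3] T [ 0.18 -0.64  0.04] op 0.414
t 8.85 pos [0.6264 0.0391 0.0641] head 0.0828 F [ 3.6  1.6 -5. ] T [ 0.14 -0.66  0.1 ] op 0.416
t 8.9 pos [0.6265 0.039  0.064 ] head 0.0827 F [ 3.7  0.7 -5.9] T [ 0.14 -0.67  0.04] op 0.417
```

View pics/w8.png

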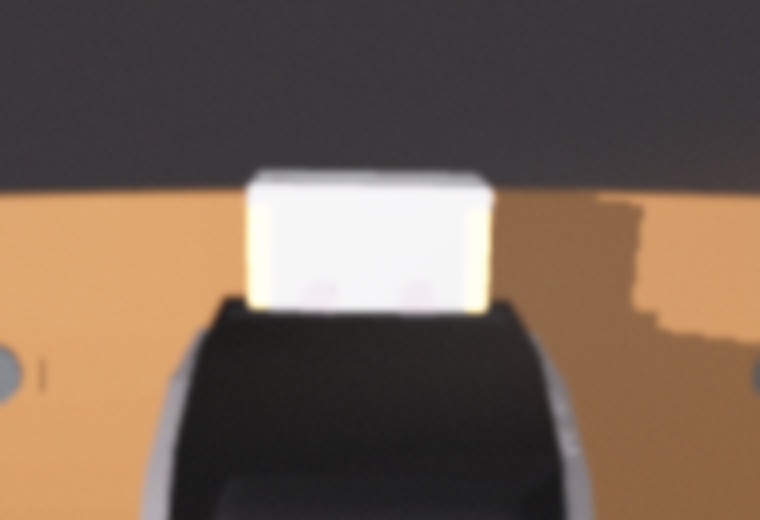

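View pics/d8.png

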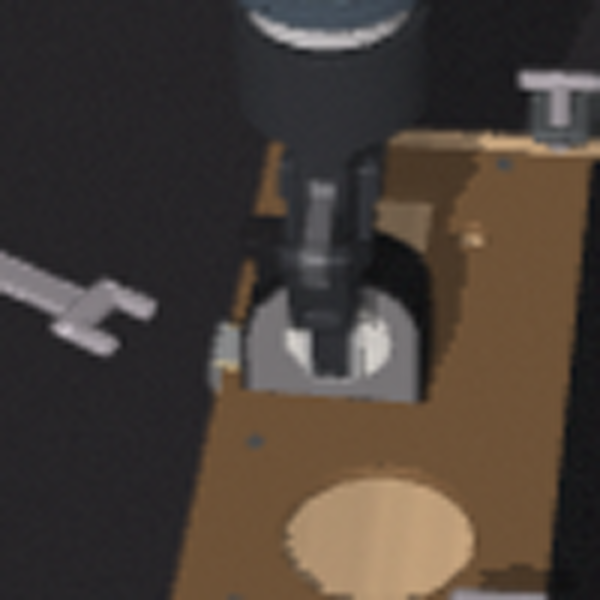

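Request:
servo_tool(plan=[[[-0.006,-0.0005,-0.0005,0,-1],[-0.01,-0.0008,0,0,-1],[-0.01,-0.0008,0,0,-1],[-0.01,-0.0008,0,0,-1],[-0.01,-0.0008,0,0,-1],[-0.01,-0.0008,0,0,-1],[-0.01,-0.0008,0,0,-1],[-0.006,-0.0005,0,0,-1]]])

```text
time_s: 9.7
eef_pos: [0.5529, 0.0332, 0.0631]
eef_rot: [0.0, 0.999, 0.041, -0.0]
wrist_force: [4.3, 3.4, -4.7]
opening: 0.412
```

Run:
```python
from h import *
st()
d=camera("side");st()
a=d["img"][210:330,240:400];cv2.imwrite("pics/d9.png",cv2.resize(a,None,fx=5,fy=5,interpolation=cv2.INTER_CUBIC))
```

```text
t 9.7 pos [0.5529 0.0332 0.0631] head 0.0829 F [ 4.3  3.4 -4.7] T [ 0.41 -0.89  0.29] op 0.412
t 9.75 pos [0.5523 0.0332 0.0629] head 0.0828 F [ 4.1  1.8 -3.9] T [ 0.21 -0.92  0.1 ] op 0.417
```

View pics/d9.png

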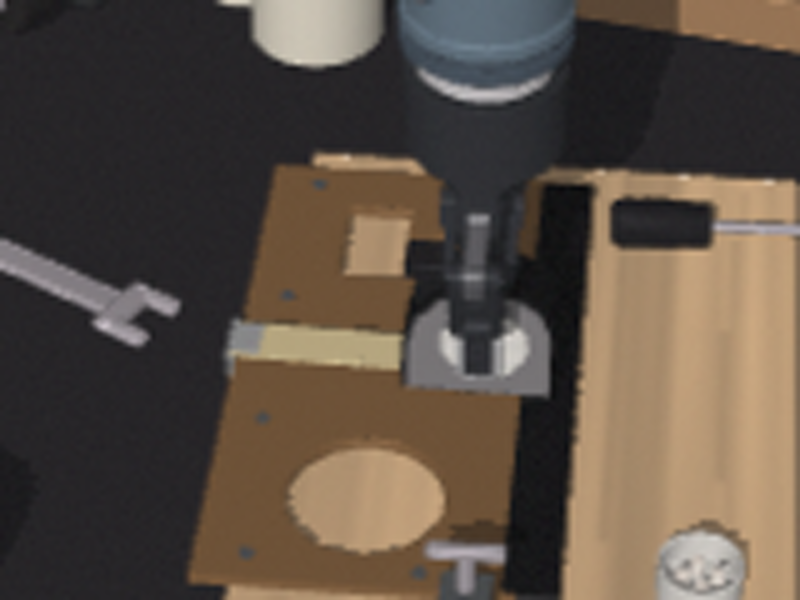

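Request:
servo_tool(plan=[[[-0.01,-0.001,0.0005,0,-1],[-0.0125,-0.0011,0.0005,0,-1],[-0.0125,-0.0011,0,0,-1],[-0.0125,-0.0011,0,0,-1],[-0.0125,-0.0011,0,0,-1],[-0.0125,-0.001,0,0,-1],[-0.0115,-0.001,0,0,-1],[-0.006,-0.0005,0,0,-1]]])

```text
time_s: 10.55
eef_pos: [0.4631, 0.0254, 0.064]
eef_rot: [-0.0, 0.999, 0.041, -0.0]
wrist_force: [5.8, 2.8, -5.5]
opening: 0.414
```

Request:
servo_tool(plan=[[[0,0,0,0,-1],[0,0,0,0,-1]]])

```text
time_s: 10.75
eef_pos: [0.4645, 0.0252, 0.0643]
eef_rot: [0.0, 0.999, 0.041, 0.0]
wrist_force: [4.4, 1.8, -5.8]
opening: 0.413
```

Run:
```python
from h import *
import pickle
st()
d=camera("side");st();pickle.dump(d,open("d10.pkl","wb"))
a=d["img"][210:330,240:400];cv2.imwrite("pics/d10.png",cv2.resize(a,None,fx=5,fy=5,interpolation=cv2.INTER_CUBIC))
c=camera("wrist");st();pickle.dump(c,open("w10.pkl","wb"));cv2.imwrite("pics/w10.png",c["img"])
```

```text
t 10.75 pos [0.4645 0.0252 0.0643] head 0.0827 F [ 4.4  1.8 -5.8] T [ 0.31 -0.6   0.39] op 0.413
t 10.8 pos [0.4646 0.0252 0.0643] head 0.0827 F [ 3.8  1.7 -5.6] T [ 0.37 -0.58  0.38] op 0.415
t 10.85 pos [0.4647 0.0252 0.0643] head 0.0828 F [ 5.2  2.  -5.5] T [ 0.36 -0.61  0.42] op 0.413
```

View pics/d10.png

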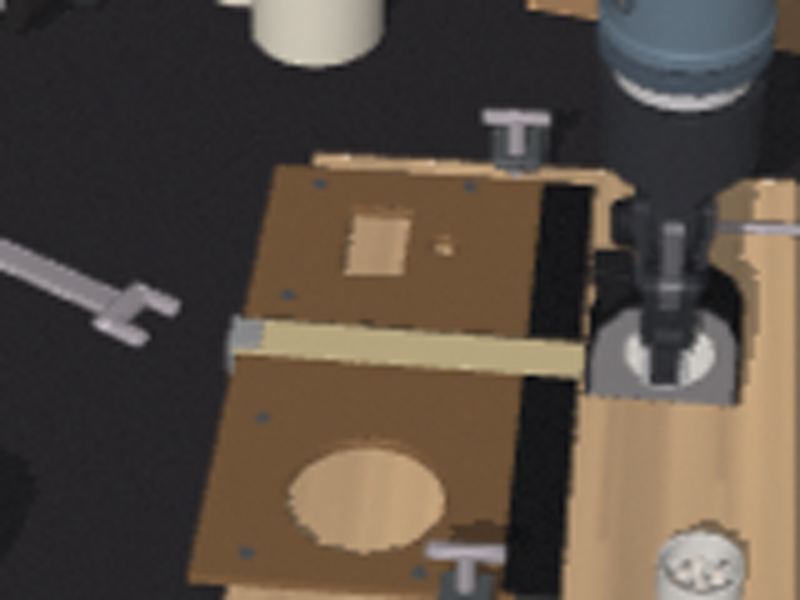

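View pics/w10.png

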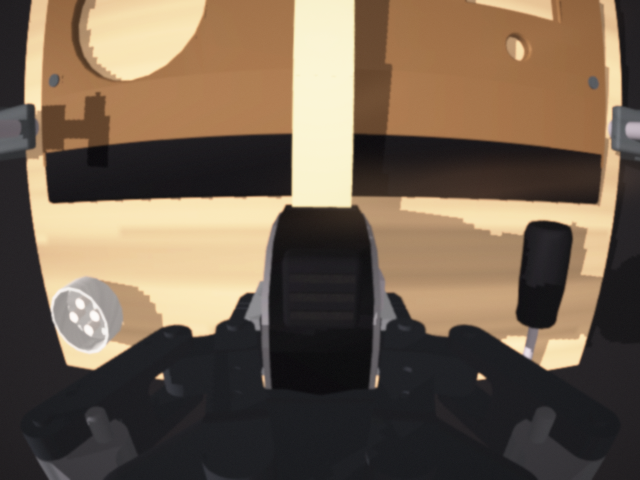

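Run:
```python
from h import *
import pickle
c=pickle.load(open("w10.pkl","rb"))
u=np.array([np.cos(.0825),np.sin(.0825)]);F=np.array([.6778,.041])
g=c["img"].mean(2)
for col in (160,200,240,280,370,390):
    r=np.diff(cv2.GaussianBlur(g,(0,0),1)[185:215,col]).argmax()+185.5
    p=watz(c,(col,r),.031); q=watz(c,(col,r),.025)
    print(col,r,p[:2],"u z31",round((p[:2]-F)@u,4),"z25",round((q[:2]-F)@u,4))
print("front u",(np.array([.4647,.0252])-F)@u+.0375)
```

```text
160 197.5 [0.49967764 0.10334279] u z31 -0.1724 z25 -0.1732
200 197.5 [0.5007836  0.08317146] u z31 -0.1729 z25 -0.1738
240 196.5 [0.50240511 0.06440394] u z31 -0.1729 z25 -0.1738
280 196.5 [0.50365736 0.04648345] u z31 -0.1731 z25 -0.174
370 195.5 [0.50738018 0.00710818] u z31 -0.1726 z25 -0.1735
390 196.5 [ 0.50778115 -0.00187762] u z31 -0.173 z25 -0.1739
front u -0.17617722714224568
```

Request:
servo_tool(plan=[[[-0.002,0.0002,0,0,-1],[-0.002,0,0,0,-1],[0,0,-0.003,0,-1],[0,0,-0.003,0,-1],[0,0,-0.001,0,-1],[0,0,0,0,-1]]])

```text
time_s: 11.45
eef_pos: [0.4604, 0.0254, 0.0572]
eef_rot: [0.0, 0.999, 0.041, 0.0]
wrist_force: [4.8, 0.0, -2.9]
opening: 0.413
```

Run:
```python
from h import *
st()
d=camera("side");st()
a=d["img"][210:330,240:400];cv2.imwrite("pics/d11.png",cv2.resize(a,None,fx=5,fy=5,interpolation=cv2.INTER_CUBIC))
```

```text
t 11.45 pos [0.4604 0.0254 0.0572] head 0.0825 F [ 4.8  0.  -2.9] T [ 0.07 -1.25 -0.01] op 0.413
t 11.5 pos [0.4604 0.0254 0.0572] head 0.0826 F [ 5.6  0.7 -2.8] T [ 0.04 -1.2  -0.03] op 0.413
```

View pics/d11.png

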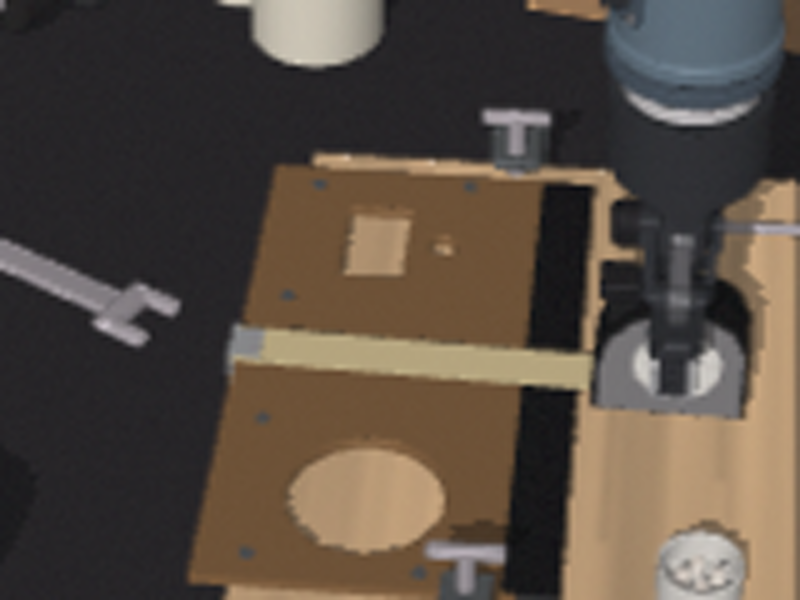

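Request:
servo_tool(plan=[[[0,0,-0.001,0,-1],[0,0,-0.0005,0,-1],[0,0,0,0,-1]]])

```text
time_s: 11.8
eef_pos: [0.4601, 0.0255, 0.0557]
eef_rot: [0.0, 0.999, 0.041, 0.0]
wrist_force: [4.8, -0.4, -2.7]
opening: 0.411
```

Run:
```python
from h import *
import pickle
st()
d=camera("side");st()
a=d["img"][240:310,280:400];cv2.imwrite("pics/d12.png",cv2.resize(a,None,fx=6,fy=6,interpolation=cv2.INTER_CUBIC))
```

```text
t 11.8 pos [0.4601 0.0255 0.0557] head 0.0828 F [ 4.8 -0.4 -2.7] T [ 0.01 -1.2   0.02] op 0.411
t 11.85 pos [0.46   0.0255 0.0556] head 0.0827 F [ 4.1  0.2 -2.9] T [ 0.06 -1.22  0.  ] op 0.414
```

View pics/d12.png

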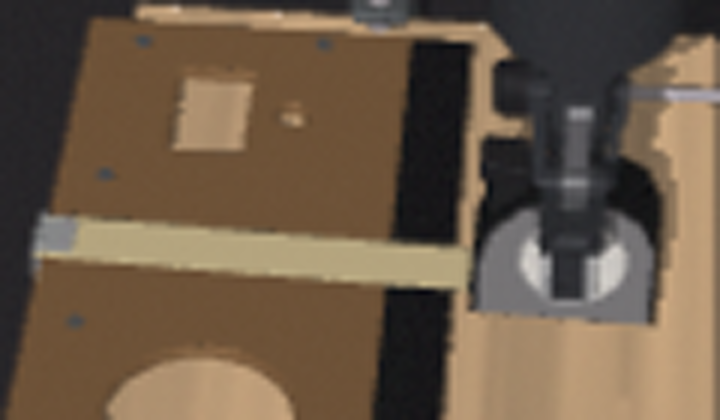

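Request:
servo_tool(plan=[[[0,0,-0.0005,0,-1],[0,0,0,0,-1]]])

```text
time_s: 12.05
eef_pos: [0.4602, 0.0255, 0.0555]
eef_rot: [0.0, 0.999, 0.041, 0.0]
wrist_force: [3.8, 0.2, 2.0]
opening: 0.413
```

Request:
servo_tool(plan=[[[0,0,-0.0005,0,-1],[0,0,0,0,-1]]])

```text
time_s: 12.25
eef_pos: [0.4603, 0.0256, 0.0553]
eef_rot: [0.0, 0.999, 0.041, 0.0]
wrist_force: [2.0, 1.7, 7.4]
opening: 0.412
```

Run:
```python
from h import *
st()
```

```text
t 12.25 pos [0.4603 0.0256 0.0553] head 0.083 F [2.  1.7 7.4] T [ 0.22 -0.33  0.04] op 0.412
```

Request:
servo_tool(plan=[[[0,0,0.0006,0,-1],[0.001,0.0001,0,0,-1],[0.002,0.0002,0,0,-1],[0.001,0.0001,0,0,-1],[0.001,0,0,0,-1],[0,0,0,0,-1]]])

```text
time_s: 12.85
eef_pos: [0.4635, 0.026, 0.0552]
eef_rot: [-0.0, 0.999, 0.042, -0.002]
wrist_force: [-1.7, -0.3, 9.0]
opening: 0.414
```

Run:
```python
from h import *
st()
d=camera("side");st()
a=d["img"][240:310,280:400];cv2.imwrite("pics/d13.png",cv2.resize(a,None,fx=6,fy=6,interpolation=cv2.INTER_CUBIC))
```

```text
t 12.85 pos [0.4635 0.026  0.0552] head 0.0832 F [-1.7 -0.3  9. ] T [0.03 0.51 0.03] op 0.414
t 12.9 pos [0.4635 0.026  0.0552] head 0.0831 F [-1.5  0.2  7.9] T [-0.05  0.44  0.03] op 0.417
```

View pics/d13.png

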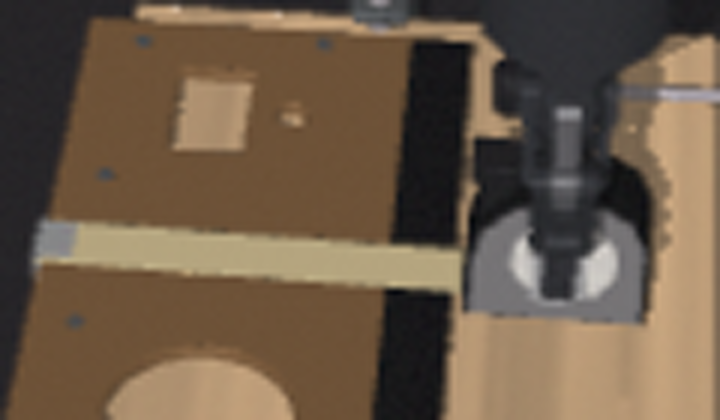

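Request:
servo_tool(plan=[[[0,0,0.0008,0,-1],[0,0,0,0,-1],[0,0,0,0,-1]]])

```text
time_s: 13.2
eef_pos: [0.4643, 0.0261, 0.0553]
eef_rot: [-0.0, 0.999, 0.041, -0.001]
wrist_force: [4.0, -0.8, -6.6]
opening: 0.416
```

Run:
```python
from h import *
st()
```

```text
t 13.2 pos [0.4643 0.0261 0.0553] head 0.0827 F [ 4.  -0.8 -6.6] T [ 0.06 -0.43 -0.02] op 0.416
```

Request:
servo_tool(plan=[[[0.001,0.0001,0,0,-1],[0.001,0.0001,0,0,-1],[0.0005,0,0,0,-1],[0,0,0,0,-1]]])

```text
time_s: 13.6
eef_pos: [0.4671, 0.0262, 0.0557]
eef_rot: [-0.0, 0.999, 0.041, -0.001]
wrist_force: [4.2, 0.7, -8.2]
opening: 0.415
```

Request:
servo_tool(plan=[[[0.0005,0,0,0,-1],[0.0005,0.0001,0,0,-1],[0,0,0,0,-1]]])

```text
time_s: 13.9
eef_pos: [0.4672, 0.0263, 0.0556]
eef_rot: [-0.0, 0.999, 0.042, -0.002]
wrist_force: [-3.5, -2.0, -3.2]
opening: 0.415
```

Request:
servo_tool(plan=[[[-0.0004,0,-0.0003,0,-1],[0,0,0,0,-1],[0,0,0,0,-1]]])

```text
time_s: 14.2
eef_pos: [0.4672, 0.0263, 0.0555]
eef_rot: [-0.0, 0.999, 0.041, -0.001]
wrist_force: [-5.1, -2.5, -2.4]
opening: 0.413
```

Run:
```python
from h import *
import pickle
st()
d=camera("side");st()
a=d["img"][240:310,280:400];cv2.imwrite("pics/d14.png",cv2.resize(a,None,fx=6,fy=6,interpolation=cv2.INTER_CUBIC))
c=camera("wrist");st();a=c["img"][130:280,220:420];cv2.imwrite("pics/w14.png",cv2.resize(a,None,fx=4,fy=4,interpolation=cv2.INTER_CUBIC))
```

```text
t 14.2 pos [0.4672 0.0263 0.0555] head 0.0829 F [-5.1 -2.5 -2.4] T [-0.32  1.13  0.03] op 0.413
t 14.25 pos [0.4672 0.0263 0.0555] head 0.083 F [-4.8 -1.6 -2.3] T [-0.32  1.16 -0.01] op 0.415
t 14.3 pos [0.4672 0.0263 0.0555] head 0.083 F [-5.5 -1.8 -2.4] T [-0.31  1.17  0.01] op 0.415
```

View pics/d14.png

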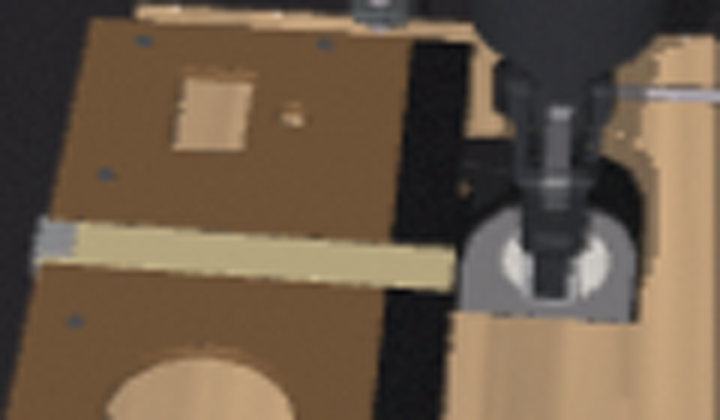

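View pics/w14.png

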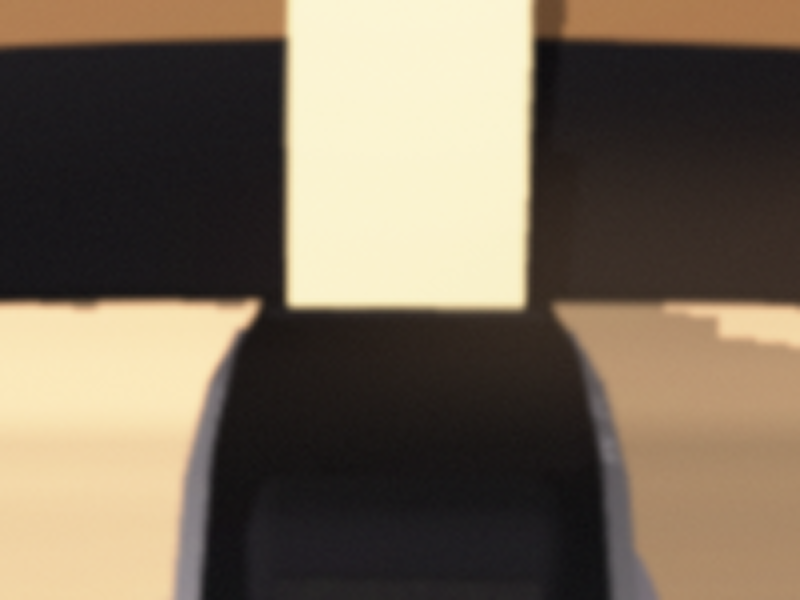

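Request:
servo_tool(plan=[[[-0.0005,0,0,0,-1],[0,0.0002,-0.0002,0,-1],[0,0,0,0,-1]]])

```text
time_s: 14.6
eef_pos: [0.4672, 0.0263, 0.0554]
eef_rot: [0.0, 0.999, 0.041, -0.001]
wrist_force: [-4.4, -3.0, -2.1]
opening: 0.415
```

Request:
servo_tool(plan=[[[-0.0003,0,-0.0001,0,-1],[0,0,0,0,-1]]])

```text
time_s: 14.8
eef_pos: [0.4672, 0.0263, 0.0554]
eef_rot: [0.0, 0.999, 0.041, -0.0]
wrist_force: [-3.9, -2.0, -3.5]
opening: 0.414
```

Run:
```python
from h import *
st()
```

```text
t 14.8 pos [0.4672 0.0263 0.0554] head 0.0828 F [-3.9 -2.  -3.5] T [-0.43  1.11 -0.05] op 0.414
```

Request:
servo_tool(plan=[[[-0.0006,0.0003,-0.0001,0,-1],[0,0,0,0,-1],[0,0,0,0,-1]]])

```text
time_s: 15.1
eef_pos: [0.4671, 0.0265, 0.0554]
eef_rot: [0.0, 0.999, 0.041, 0.0]
wrist_force: [-1.6, -4.0, -5.3]
opening: 0.418
```

Request:
servo_tool(plan=[[[-0.0004,0.0002,-0.0001,0,-1],[0,0,0,0,-1],[0,0,0,0,-1]]])

```text
time_s: 15.4
eef_pos: [0.467, 0.0269, 0.0554]
eef_rot: [0.0, 0.999, 0.041, 0.001]
wrist_force: [2.4, -2.8, -7.7]
opening: 0.416
```

Request:
servo_tool(plan=[[[0.0002,-0.0003,-0.0003,0,-1],[0,0,0,0,-1],[0,0,0,0,-1]]])

```text
time_s: 15.7
eef_pos: [0.467, 0.0268, 0.0553]
eef_rot: [-0.0, 0.999, 0.041, 0.0]
wrist_force: [0.3, -0.9, -1.6]
opening: 0.416
```

Run:
```python
from h import *
st()
```

```text
t 15.7 pos [0.467  0.0268 0.0553] head 0.0826 F [ 0.3 -0.9 -1.6] T [-0.12  0.36 -0.27] op 0.416
```

Request:
servo_tool(plan=[[[0,0,0,0,-0.1],[0,0,0,0,0.1],[0,0,0,0,0.4],[0,0,0,0,0.6],[0,0,0,0,0.6],[0,0,0,0,0.6]]])

```text
time_s: 16.3
eef_pos: [0.4666, 0.0267, 0.055]
eef_rot: [-0.0, 0.999, 0.041, 0.0]
wrist_force: [-0.0, 1.0, 0.5]
opening: 0.797
```

Run:
```python
from h import *
import pickle
st()
d=camera("side")
a=d["img"][240:310,280:400];cv2.imwrite("pics/d15.png",cv2.resize(a,None,fx=6,fy=6,interpolation=cv2.INTER_CUBIC))
c=camera("wrist");st();cv2.imwrite("pics/w15.png",c["img"])
```

```text
t 16.3 pos [0.4666 0.0267 0.055 ] head 0.0829 F [-0.   1.   0.5] T [-0.02  0.    0.02] op 0.797
t 16.4 pos [0.4665 0.0266 0.0549] head 0.0827 F [-0.5 -1.1  0.1] T [ 0.02 -0.02 -0.02] op 0.798
```

View pics/d15.png

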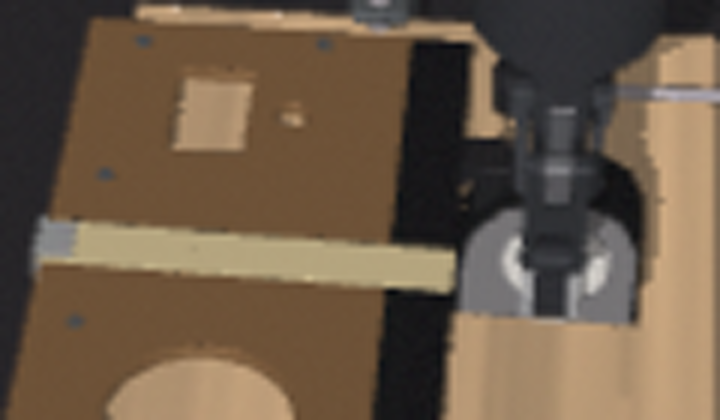

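View pics/w15.png

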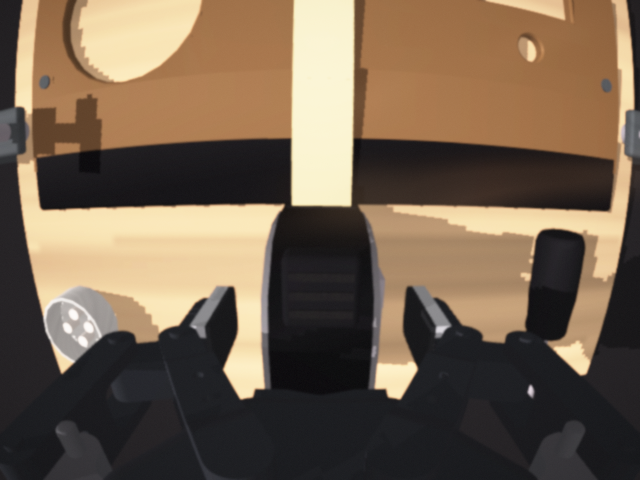

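Request:
servo_tool(plan=[[[0,0,0.01,0,0.6],[0,0,0.025,0,0.6],[0,0,0.035,0,0.6],[0,0,0.025,0,0.6],[0.01,0.001,0.01,0,0],[0.01,0.001,0,0,-1],[0.007,0,0,0,-1],[0,0,0,0,-1]]])

```text
time_s: 17.2
eef_pos: [0.4937, 0.0286, 0.1591]
eef_rot: [-0.0, 0.999, 0.041, -0.001]
wrist_force: [1.2, -0.4, -0.6]
opening: 0.119
```

Request:
servo_tool(plan=[[[0,0,0,0,-1],[0,0,0,0,-1],[0,0,0,0,-1]]])

```text
time_s: 17.5
eef_pos: [0.4929, 0.0287, 0.1594]
eef_rot: [-0.0, 0.999, 0.041, -0.001]
wrist_force: [0.8, 0.6, -0.3]
opening: -0.004
```

Run:
```python
from h import *
import pickle
st()
c=camera("wrist");st();cv2.imwrite("pics/w16.png",c["img"])
for n,z in (("tape_lock_top",.099),("tape",.025)):
    r=pp(c,n);print(n,r,[watz(c,k[1:],z) for k in r[:1]])
d=camera("side");cv2.imwrite("pics/d16.png",cv2.resize(d["img"][200:320,270:420],None,fx=5,fy=5,interpolation=cv2.INTER_CUBIC))
```

```text
t 17.5 pos [0.4929 0.0287 0.1594] head 0.0827 F [ 0.8  0.6 -0.3] T [ 0.03 -0.04 -0.02] op -0.004
t 17.55 pos [0.4931 0.0287 0.1596] head 0.0828 F [-0.5  0.3  0.2] T [0.03 0.01 0.01] op -0.001
tape_lock_top [(0.8, 317.3, 263.5)] [array([0.49318051, 0.03064977, 0.099     ])]
tape [(0.64, 320.4, 259.0)] [array([0.47151931, 0.02712604, 0.025     ])]
```

View pics/w16.png

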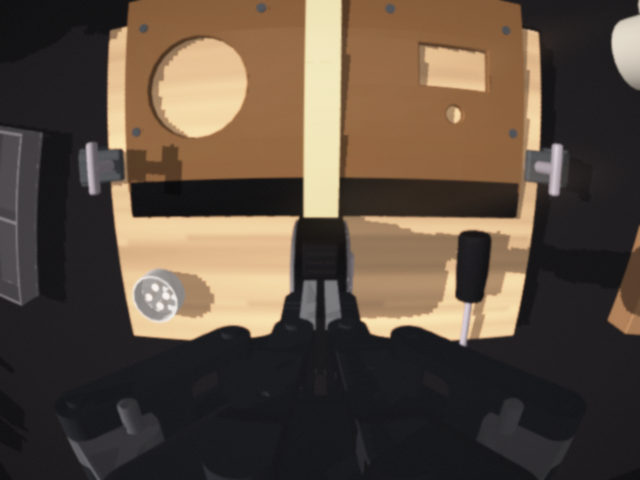

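View pics/d16.png

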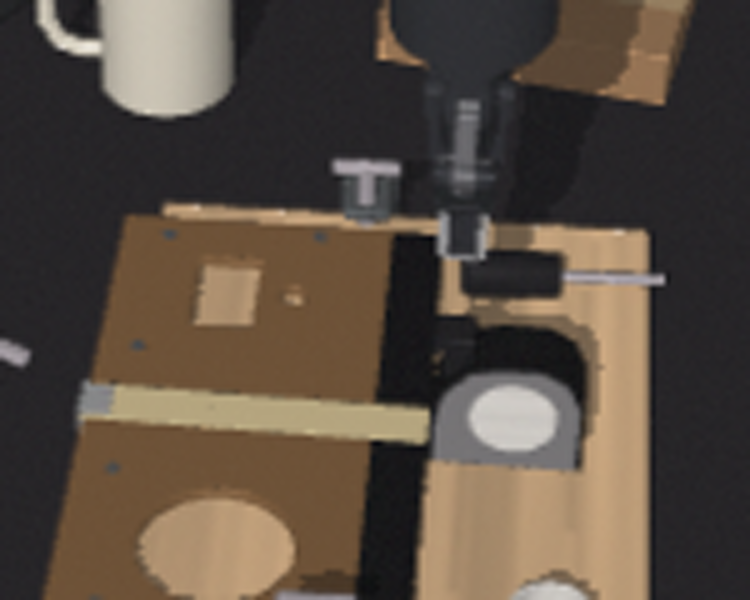

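Request:
servo_tool(plan=[[[0.0005,0.001,-0.015,0,-1],[0,0,-0.015,0,-1],[0,0,-0.01,0,-1],[0,0,-0.002,0,-1],[0,0,0,0,-1]]])

```text
time_s: 18.2
eef_pos: [0.4939, 0.0296, 0.1178]
eef_rot: [-0.0, 0.999, 0.041, -0.0]
wrist_force: [0.1, -0.1, -0.4]
opening: 0.005
```

Request:
servo_tool(plan=[[[0,0,-0.002,0,-1],[0,0,-0.002,0,-1],[0,0,0,0,-1]]])

```text
time_s: 18.5
eef_pos: [0.4941, 0.0296, 0.1141]
eef_rot: [0.0, 0.999, 0.041, 0.0]
wrist_force: [-0.4, 0.7, -0.8]
opening: 0.002
```

Run:
```python
from h import *
st()
d=camera("side");cv2.imwrite("pics/d17.png",cv2.resize(d["img"][220:320,290:410],None,fx=6,fy=6,interpolation=cv2.INTER_CUBIC));st()
```

```text
t 18.5 pos [0.4941 0.0296 0.1141] head 0.0828 F [-0.4  0.7 -0.8] T [ 0.   -0.06 -0.03] op 0.002
t 18.55 pos [0.4941 0.0296 0.1141] head 0.0828 F [-0.3 -0.2 -0.9] T [-0.02  0.02  0.02] op -0.003
```

View pics/d17.png

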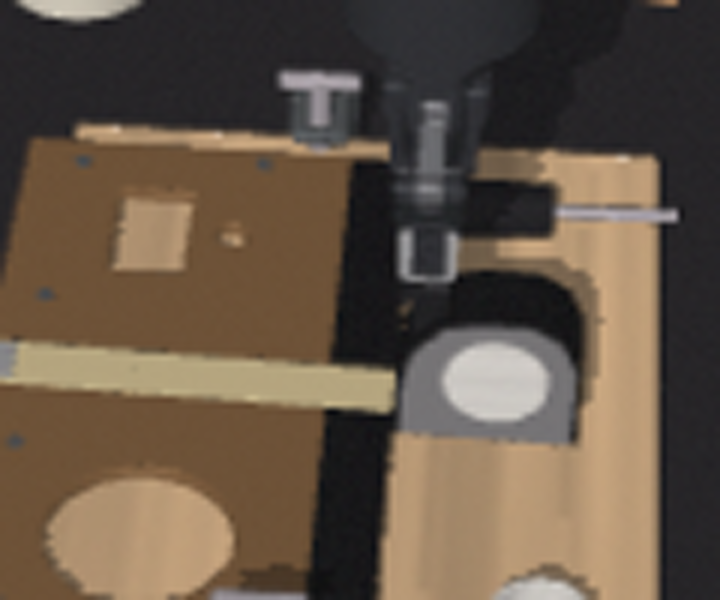

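Just above the lock. I'll press slowly.

Request:
servo_tool(plan=[[[0,0,-0.001,0,-1],[0,0,-0.001,0,-1],[0,0,-0.001,0,-1],[0,0,0,0,-1]]])

```text
time_s: 18.95
eef_pos: [0.4939, 0.0297, 0.1108]
eef_rot: [-0.0, 0.999, 0.041, -0.0]
wrist_force: [-0.5, -0.3, 0.4]
opening: 0.002
```

Request:
servo_tool(plan=[[[0,0,-0.001,0,-1],[0,0,-0.001,0,-1],[0,0,-0.001,0,-1],[0,0,0,0,-1]]])

```text
time_s: 19.35
eef_pos: [0.4938, 0.0297, 0.1077]
eef_rot: [-0.0, 0.999, 0.041, -0.0]
wrist_force: [-0.3, 0.0, -0.5]
opening: 0.0
```

Run:
```python
from h import *
c=camera("wrist");cv2.imwrite("pics/w18.png",cv2.resize(c["img"][160:360,220:420],None,fx=3,fy=3,interpolation=cv2.INTER_CUBIC))
d=camera("side");cv2.imwrite("pics/d18.png",cv2.resize(d["img"][220:320,290:410],None,fx=6,fy=6,interpolation=cv2.INTER_CUBIC));st()
```

```text
t 19.45 pos [0.494  0.0296 0.1079] head 0.0828 F [-0.1  0.3  0.2] T [ 0.05 -0.02 -0.01] op -0.001
```

View pics/w18.png

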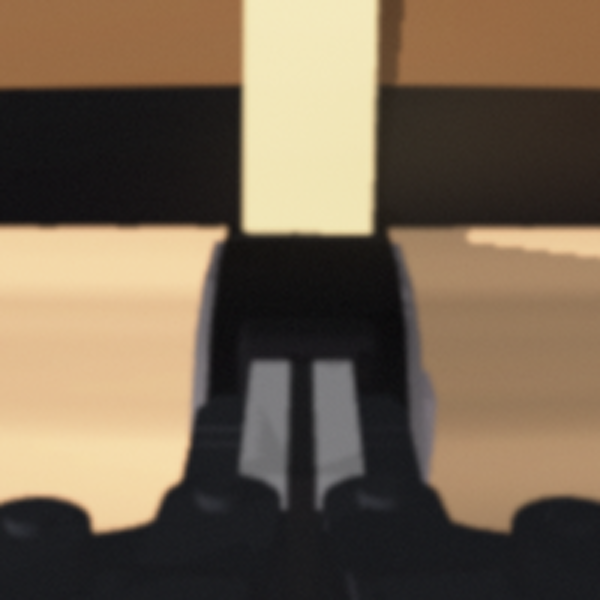

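View pics/d18.png

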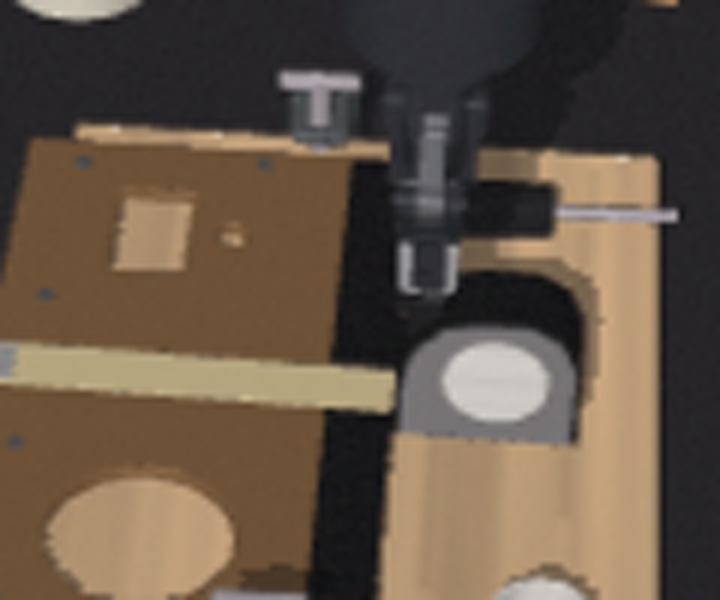

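Run:
```python
from h import *
d=camera("side")
u=np.array([np.cos(.0827),np.sin(.0827),0]);v=np.array([-u[1],u[0],0])
T=np.array([.494,.0296,.1079])
for s in (0,.004,.008,.014):
  print("tip",s,[list(np.round((q-[290,220])*6,0)) for q in proj(d,[T+[0,0,-s]+.011*u+.0145*v,T+[0,0,-s]-.011*u+.0145*v])])
L=np.array([.467,.0268,.025])
for h in (.064,.0675,.074):
  print("lock",h,[list(np.round((q-[290,220])*6,0)) for q in proj(d,[L+[0,0,h]+.037*u+.01*v,L+[0,0,h]+.017*u+.01*v])])
print("base",(proj(d,[L+.0375*u+.018*v,L-.0375*u+.018*v])-[290,220])*6)
```

```text
tip 0 [[np.float64(401.0), np.float64(277.0)], [np.float64(457.0), np.float64(280.0)]]
tip 0.004 [[np.float64(401.0), np.float64(284.0)], [np.float64(457.0), np.float64(288.0)]]
tip 0.008 [[np.float64(401.0), np.float64(292.0)], [np.float64(457.0), np.float64(295.0)]]
tip 0.014 [[np.float64(400.0), np.float64(304.0)], [np.float64(456.0), np.float64(307.0)]]
lock 0.064 [[np.float64(403.0), np.float64(305.0)], [np.float64(454.0), np.float64(308.0)]]
lock 0.0675 [[np.float64(404.0), np.float64(298.0)], [np.float64(454.0), np.float64(301.0)]]
lock 0.074 [[np.float64(404.0), np.float64(286.0)], [np.float64(455.0), np.float64(289.0)]]
base [[396.31565586 435.81587609]
 [581.6323294  447.61208454]]
```

Request:
servo_tool(plan=[[[0,0,-0.001,0,-1],[0,0,0,0,-1]]])

```text
time_s: 19.7
eef_pos: [0.494, 0.0296, 0.1069]
eef_rot: [0.0, 0.999, 0.041, -0.0]
wrist_force: [-0.3, 0.1, -0.9]
opening: 0.0
```

Request:
servo_tool(plan=[[[0,0,-0.001,0,-1],[0,0,0,0,-1]]])

```text
time_s: 19.9
eef_pos: [0.4942, 0.0296, 0.1064]
eef_rot: [0.0, 0.999, 0.041, 0.0]
wrist_force: [-1.7, -0.6, 4.6]
opening: 0.0
```

Request:
servo_tool(plan=[[[0,0,-0.001,0,-1],[0,0,0,0,-1]]])

```text
time_s: 20.1
eef_pos: [0.4944, 0.0296, 0.1061]
eef_rot: [0.0, 0.999, 0.042, 0.0]
wrist_force: [-3.8, 0.4, 10.5]
opening: -0.002
```

Request:
servo_tool(plan=[[[0,0,-0.001,0,-1],[0,0,0,0,-1]]])

```text
time_s: 20.3
eef_pos: [0.495, 0.0295, 0.106]
eef_rot: [0.0, 0.999, 0.042, 0.001]
wrist_force: [-6.0, 0.8, 16.6]
opening: 0.002
```

Request:
servo_tool(plan=[[[0,0,-0.001,0,-1],[0,0,0,0,-1]]])

```text
time_s: 20.5
eef_pos: [0.4955, 0.0294, 0.1059]
eef_rot: [0.0, 0.999, 0.042, 0.001]
wrist_force: [-6.4, 0.9, 23.7]
opening: 0.004
```

Request:
servo_tool(plan=[[[0,0,0.004,0,-1],[0,0,0.006,0,-1],[0,0,0.03,0,-1],[-0.02,0,0.04,0,-1],[-0.03,0,0.04,0,-1],[-0.03,0,0,0,-1],[0,0,0,0,-1]]])

```text
time_s: 21.2
eef_pos: [0.412, 0.03, 0.2237]
eef_rot: [0.0, 0.999, 0.041, 0.0]
wrist_force: [0.8, 0.0, -0.7]
opening: -0.002
```

Run:
```python
from h import *
import pickle
st()
c=camera("wrist");d=camera("side");s=camera("scene");pickle.dump((c,d,s),open("p19.pkl","wb"))
cv2.imwrite("pics/w19.png",cv2.resize(c["img"][180:330,240:400],None,fx=4,fy=4,interpolation=cv2.INTER_CUBIC))
cv2.imwrite("pics/d19.png",cv2.resize(d["img"][240:310,330:410],None,fx=8,fy=8,interpolation=cv2.INTER_CUBIC))
cv2.imwrite("pics/s19.png",cv2.resize(s["img"][200:280,340:440],None,fx=7,fy=7,interpolation=cv2.INTER_CUBIC))
for k in (c,d,s): print(pp(k,"tape_lock_top"),pp(k,"tape_hook"))
```

```text
t 21.2 pos [0.412  0.03   0.2237] head 0.083 F [ 0.8  0.  -0.7] T [-0.04  0.   -0.01] op -0.002
[(0.72, 333.0, 116.1)] []
[(0.65, 357.7, 266.9), (0.61, 350.1, 168.8)] [(0.49, 286.6, 285.5), (0.47, 320.4, 160.6)]
[(0.46, 395.5, 227.8), (0.45, 221.5, 149.6), (0.41, 267.2, 122.6), (0.22, 290.1, 165.3)] [(0.79, 341.0, 292.9), (0.63, 186.4, 160.7), (0.51, 262.5, 139.3)]
```

View pics/w19.png

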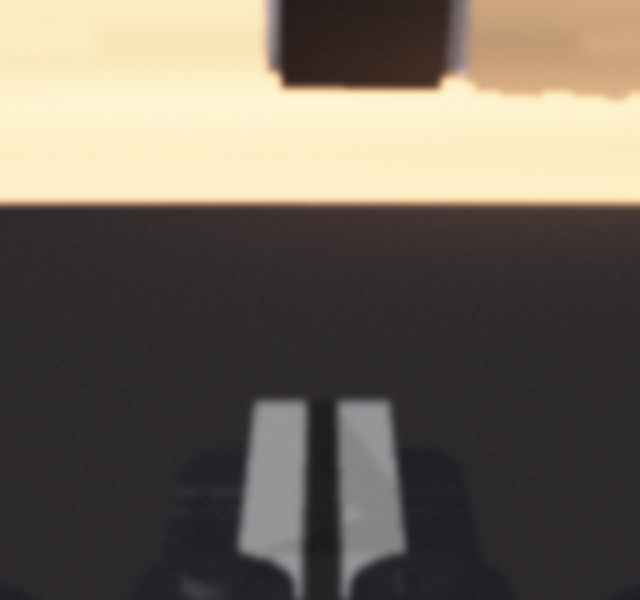

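View pics/d19.png

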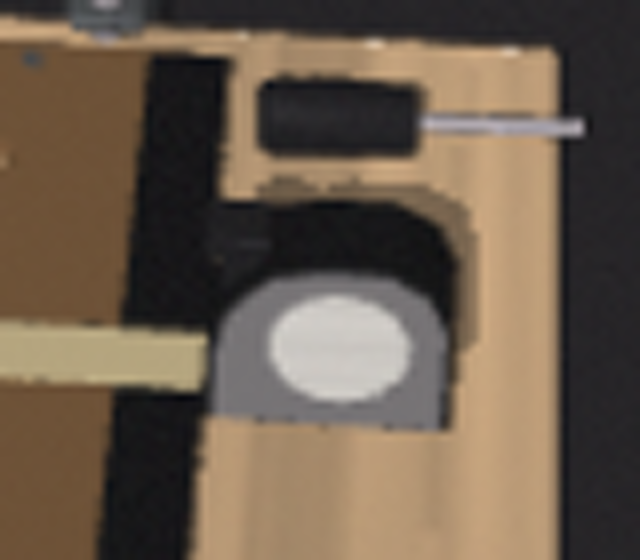

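View pics/s19.png

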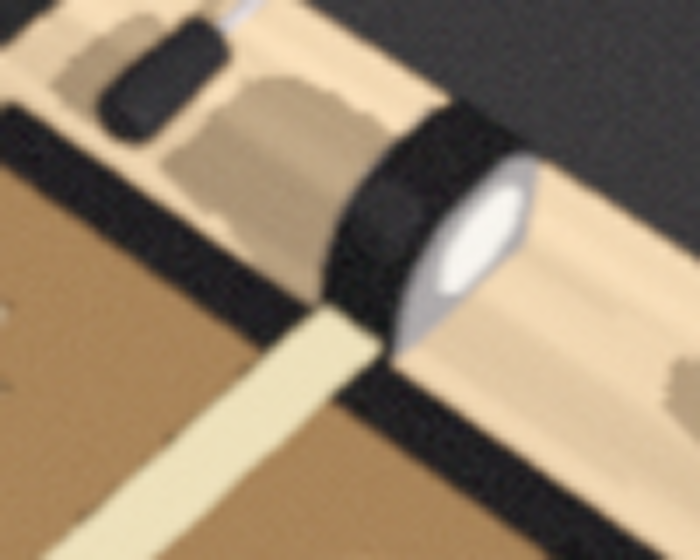

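Run:
```python
from h import *
import pickle
c,d,s=pickle.load(open("p19.pkl","rb"))
a=cv2.imread("pics/d16.png"); b=cv2.resize(d["img"][200:320,270:420],None,fx=5,fy=5,interpolation=cv2.INTER_CUBIC)
f=lambda m:cv2.resize(cv2.convertScaleAbs(m[290:480,400:620],alpha=2.5,beta=10),None,fx=1.8,fy=1.8)
cv2.imwrite("pics/cmp.png",np.hstack([f(a),f(b)]))
u=np.array([np.cos(.0827),np.sin(.0827),0]);v=np.array([-u[1],u[0],0]);L=np.array([.467,.0268,.025])
for n,k,p in (("d",d,(357.7,266.9)),("s",s,(395.5,227.8))):
    for h in (.074,.0675): print(n,h,proj(k,[L+.027*u+[0,0,h]]),p)
print(tri(s,(395.5,227.8),d,(357.7,266.9)))
```

```text
d 0.074 [[361.77477943 265.09870233]] (357.7, 266.9)
d 0.0675 [[361.67948481 267.15734411]] (357.7, 266.9)
s 0.074 [[395.7759446  225.91636686]] (395.5, 227.8)
s 0.0675 [[395.48162426 227.7288375 ]] (395.5, 227.8)
(array([0.50139368, 0.03517957, 0.10011977]), np.float64(0.005000504541570787))
```

View pics/cmp.png

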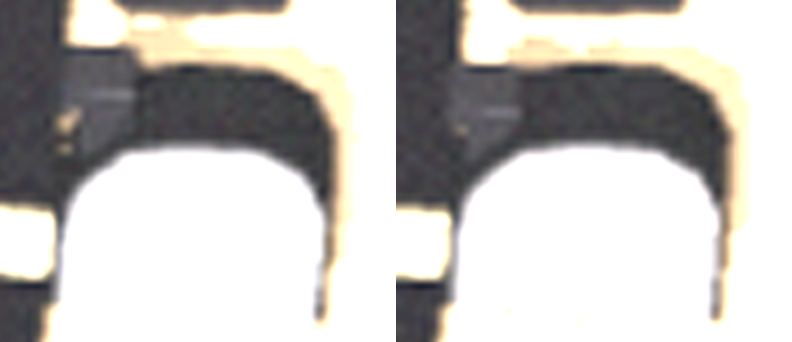

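Run:
```python
from h import *
import pickle
c,d,s=pickle.load(open("p19.pkl","rb"))
f=lambda m,x0,y0,w,h,k:cv2.resize(m[y0:y0+h,x0:x0+w],None,fx=k,fy=k,interpolation=cv2.INTER_CUBIC)
cv2.imwrite("pics/hook.png",np.hstack([f(s["img"],310,255,60,60,6.5),f(d["img"],260,250,60,60,6.5)]))
cv2.imwrite("pics/front.png",np.hstack([f(s["img"],370,215,60,60,6.5),f(d["img"],330,260,60,60,6.5)]))
cv2.imwrite("pics/sfull.png",s["img"])
```

```text
(no output)
```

View pics/hook.png

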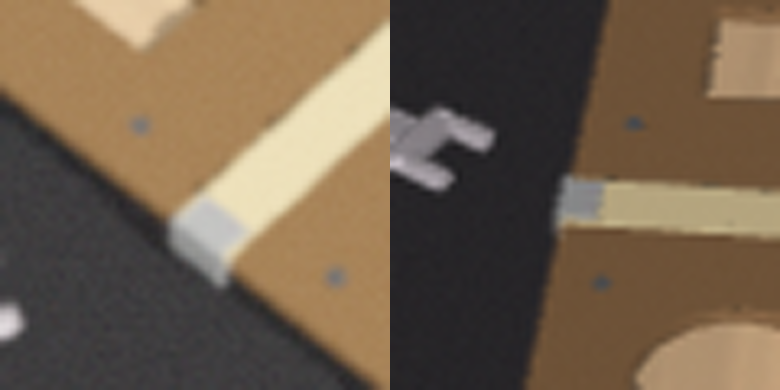

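View pics/front.png

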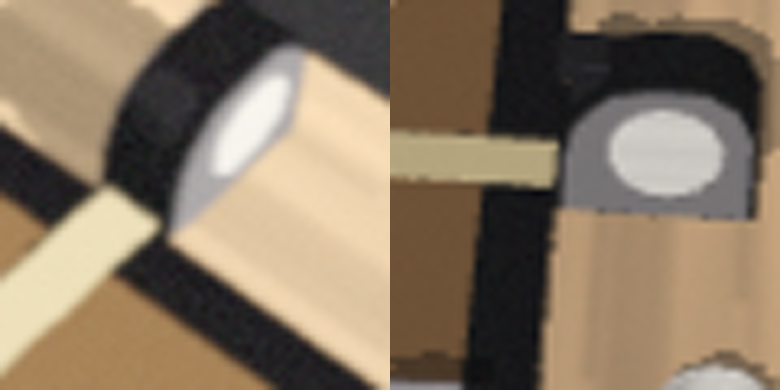

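View pics/sfull.png

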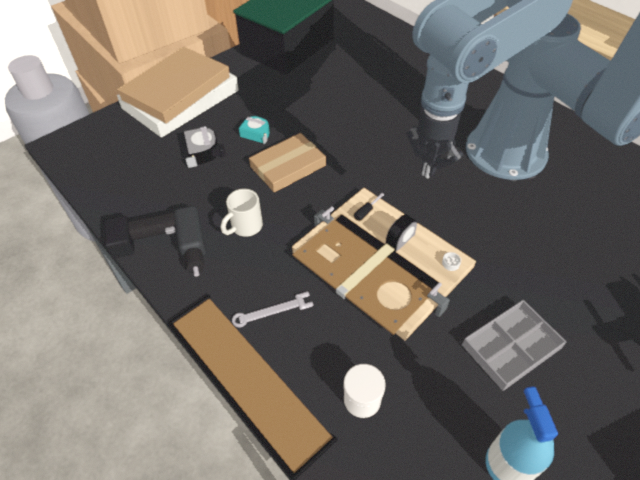

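Run:
```python
from h import *
import pickle
c,d,s=pickle.load(open("p19.pkl","rb"))
a=d["img"][272:308,338:378]
b=cv2.resize(a,None,fx=16,fy=16,interpolation=cv2.INTER_NEAREST)
b=cv2.convertScaleAbs(b,alpha=1.5)
u=np.array([np.cos(.0827),np.sin(.0827),0]);v=np.array([-u[1],u[0],0]);L=np.array([.467,.0268,.025])
def dr(P,col,cl=False):
    q=((proj(d,P)-[338,272]+.5)*16).astype(int); cv2.polylines(b,[q],cl,col,1)
dr([L+.0375*u+.018*v,L-.0375*u+.018*v],(0,255,0)); dr([L+.0375*u+.018*v,L+.0375*u+.018*v+[0,0,.03]],(0,255,0))
for z,cl in ((0,(255,0,255)),(.006,(255,255,0))):
    dr([L+.0375*u-.05*v+[0,0,z],L+.0375*u+.1*v+[0,0,z]],cl)
cv2.imwrite("pics/gap.png",b)
```

```text
(no output)
```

View pics/gap.png

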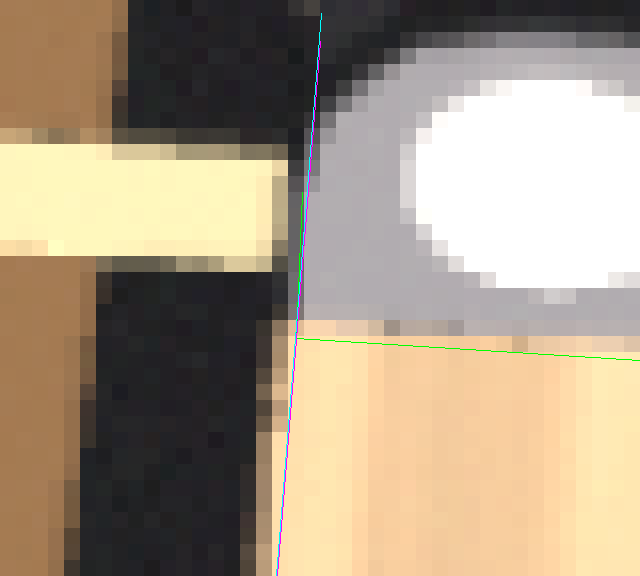

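Run:
```python
from h import *
st(); print(hand_in())
```

```text
t 21.65 pos [0.4143 0.0296 0.2225] head 0.0828 F [0.7 0.4 0.8] T [-0.02 -0.01 -0.02] op -0.001
the job is handed in; nothing more can be done
None
```

I took the black/grey tape off the carton and hooked it over the panel's far edge. I drew it back square (heading 0.083 against about 0.082 measured for the panel) and set it on the plywood. Then I let it forward in the grip until it met the moulding, released it, pressed the thumb lock and handed in at about 21.7 s.

**What the last checks showed:**
- **Hook:** it sits over the far edge in both the scene and side pictures.
- **Lock:** it stands roughly 6–7 mm lower than before the press, so it is down. I did not see its force peak. By the time the gripper met resistance it had already gone down, and I then pressed on the bottomed-out lock with about 24 N.
- **Front against the moulding:** the case stopped firmly there, pushing the moulding with about 10 N at most. I eased that off before releasing. The wrist view agreed, but the side picture left 1–2 mm of doubt because the rubber and moulding are both black.
- **Surroundings:** the screwdriver, tin, tray, mug and spanner look where they were. The arm stood clear of everything at hand-in.

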